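# Hook a jaw insert out of a wedge grip

### The arm

A 6-joint arm with a two-finger parallel gripper is mounted at the origin on a cart in front of the work surface, level with it; the furniture and walls round the work are solid. World frame = base frame: x ahead of the robot, y to its left, z up, the work surface at z = 0. Lengths are in m, angles in rad, forces in N, time in s.
With the tool pointing down it reaches from about 0.425 to 0.95 m from the base axis. Payload 14.7 kg.
Tool frame: the origin (TCP) lies at the very end of the fingers, on their centre line; the grasp point (between the pads) lies 19 mm behind it; y points along the fingers, x is the direction in which the jaws open and shut, and the axes are right-handed (so a half turn about y gives the same grasp; the last joint's range is limited). The gripper opens to 85 mm and grips with 20 to 120 N. Pads are 22 mm wide; open, the fingers measure 114 mm over their backs; the gripper's body (76 mm by 85 mm) begins 54 mm behind the grasp point. The pads swing forward as they close: fully open they stand 13 mm farther back than shut.
Start: joints at [1.163, 0.48, 1.596, -0, 1.065, -0.047], TCP at [0.229, 0.608, 0.199] pointing down, gripper open.
Joint ranges: [-2.75, 2.75], [-0.82, 2.05], [0.23, 2.67], [-1.56, 4.7], [0.09, 2.69], [-2.92, 2.92]. Speed limits (rad/s): [1.89, 1.89, 2.39, 3.01, 3.01, 3.01].

### API

Orientations are given as [roll, pitch, yaw] about the fixed x, y, z axes, in that order (R = Rz(yaw) Ry(pitch) Rx(roll)).
In Python, from workcell import arm gives the robot as it stands. The module is installed in compiled form; this text tells all that it offers.
- The arm moves only by the tool send_rows, never from a script. Its argument "series" is text: rows parted by semicolons, each of 7 numbers parted by spaces: the turn, a rotation vector about the tool's x, y, z in units of 8 degrees (1.0 is 8 degrees), then the shift along the tool's x, y, z in units of 25 mm (1.0 is 25 mm), then the gripper command: -1 is shut, 1 is fully open, values between are in proportion. A call has 1 to 10 rows; each row is the pose to reach, as a shift and turn from the pose measured when the call began, along the tool's axes at that moment; what a row does not reach only later rows make up. A row lasts 1/10 s, in which the tool goes at most 50 mm and 8.59 degrees, less where a joint would pass 70% of its speed; a pose out of reach is approached as far as the arm can. A call with a gripper value outside its range is refused whole. The fingers move at their own pace and stop on an object; "newtons" is the grip in N (left out, the last holds). Time passes only in rows, so rows that repeat a pose let the fingers close. It gives the time, the measured TCP pose, the force and the opening at its end, in the units of the state.
- arm.read_state(): the state, without advancing time (a new reading comes with each control period).
- arm.get_image(name): name is "scene" or "top"; returns a dict with "pixels" (480x640x3 uint8, red, green, blue), "range_z" (480x640 float32, m along the optical axis (not along the pixel's ray), 0 where there is no reading), "mtx" (3x3 intrinsics, pixels), "cam_to_world" (4x4, takes a point from camera to world coordinates). Camera axes: x right, y up, looking along -z (the intrinsics and any distortion apply to the point x, -y, -z); pixel columns grow to the right and rows downward; lengths in m; the calibration is good to about 2 mm. A picture is of the moment at which its call begins.
- arm.sign_off(): hands the job in, once; it reports no verdict.
The state is a dict: "time": time; "q": joint angles; "dq": joint speeds; "joint_efforts": joint torques, N m; "eef_pos": TCP position; "orientation": TCP orientation; "force": force on the tool from outside, world axes, zero at the start; "ft_torque": the same for the moment, N m; "opening": finger opening in m.
Only numpy, scipy, OpenCV 4.12 (cv2) and the standard library are available. Lean on these libraries where they do the work, as an engineer would, in place of code of your own. Each camera call takes 0.05 s, during which the arm holds its last target.

### The job

One serrated jaw insert has slid deep into the pocket of the tensile grip, where fingers must not go. Take the orange-handled hooked pick, reach it over the insert, drop the hook behind it and drag the insert right out of the mouth onto the worktop; then lay the pick down on the worktop clear of the grip, and lay the insert flat with its teeth up in the blue tray, alongside its mate and parallel to it. Leave the mate, the striker, the tape roll and the weights where they are.

Things in the scene. Friction and masses are not known exactly. Their poses are not given: they have to be found in the camera images.
- wedge_grip: Tensile-test wedge grip lying on its side, fixed to the worktop: bare-metal box 108 long (x) x 74 wide (y) x 51 high, cap-screw heads 4 higher, with a dark knurled collar and round shank 61 long behind it (+x). Origin: centre of the box's underside, on the worktop. Mouth of the pocket in the -x end face (x = -54); cover has an inspection slit 11 wide (y) from x = -35 to +35
- pocket_mouth (a point): middle of the mouth's lower edge, at (-54, 0, 6) in the grip's frame; same axes, so -x points straight out. From here the pocket runs 98 deep along +x, 30 wide (y -15..+15), 35 high (z 0..35). Stop lugs 11 high at x = 88..98, along both side walls, leave the middle 16 free: the insert cannot go deeper than x = 88, a hook can
- jaw_insert: the insert to take out: grey steel block, serrated top, 25 wide (x) x 50 long (y) x 12 high (13 with teeth), 90 to 145 g; origin at the centre of its underside, z up through the teeth. Starts flat, teeth up, loose on the pocket floor, long axis along the pocket: +y end looks to the mouth, -y end (y = -25) is the far end; near end 10 to 30 inside the mouth
- hook_pick: hooked pick, 70 g, on the worktop, hook pointing down. Orange flat-sided handle 18 wide (y) x 24 high (z 0..24), x = -70 to +30; origin on its underside, close below the centre of mass, a good place to grip across y. A steel wire 4 thick leaves it at z = 14 and runs to x = +135, where it bends straight down. Only the wire (x = 38 to 137) fits the pocket
- hook_tip (a point): lowest point of the hook: in the pick's frame (135, 0, 1), 13 below the wire's axis and 11 below the wire's lower side
- parts_tray: blue shallow parts tray with grey liner, fixed: 124 (x) x 134 (y) outside, walls 4 thick and 11 high, floor top at z = 3; origin at the centre of its underside. The mate lies on its -y side, the +y side is free: a good place for the insert is x = 0, y = +20
- mate_insert: the mate, an insert of the same shape, loose in the tray, teeth up, about at y = -38 in the tray's frame, its long axis (own y) nearly along the tray's x; origin at the centre of its underside
- striker: bystander: chromed pendulum striker, a disc 68 across and 22 high with a lug; origin under its middle
- tape_roll: bystander: roll of tape, 100 across, 25 high; origin under its middle
- weight_500g: bystander: brass weight 38 across, 62 high; origin under its middle
- weight_200g: bystander: brass weight 28 across, 46 high; origin under its middle
- weight_100g: bystander: steel weight 22 across, 37 high; origin under its middle
Things that resemble listed ones, but are neither listed nor needed, are in the scene too. Several things have the shape of the hook_pick; the one meant has the colours described above.

How it is judged:
On the way, in this order (a step that is already met when the one before it is completed fails the run):
1. the hook is down behind the insert while it is still inside the pocket: hook tip beyond its far end, below its top and within its width (y of hook_tip in the frame of jaw_insert between -0.06 and -0.025 m and z of hook_tip in the frame of jaw_insert below 0.011 m and x of hook_tip in the frame of jaw_insert between -0.013 and 0.013 m and x of jaw_insert in the frame of pocket_mouth above 0.02 m), for 0.1 s.
2. the insert has been drawn right out of the mouth and lies on the worktop (x of jaw_insert in the frame of pocket_mouth below -0.025 m and height (world z) of jaw_insert below 0.003 m and angle between jaw_insert's own z axis and vertical below 0.1 rad), for 0.1 s.
At the end, for the whole second after the job is handed in: The jaw insert lies at rest flat on the tray floor (within 0.1 rad), teeth up, beside its mate, their long axes parallel within 0.2 rad and their middles level within 30 mm lengthwise; the mate still lies flat; the pick lies at rest on the worktop with its hook out of the grip (x of jaw_insert in the frame of parts_tray between -0.045 and 0.045 m and y of jaw_insert in the frame of parts_tray between -0.03 and 0.055 m and z of jaw_insert in the frame of parts_tray below 0.006 m and angle between each of jaw_insert, mate_insert's own z axis and vertical below 0.1 rad and angle between the y axis of jaw_insert and the y axis of mate_insert, either way round below 0.2 rad and y of jaw_insert in the frame of mate_insert between -0.03 and 0.03 m and linear speed of each of jaw_insert, hook_pick below 0.01 m/s and height (world z) of hook_pick between -0.01 and 0.027 m and height (world z) of hook_tip below 0.035 m and (x of hook_tip in the frame of pocket_mouth below -0.005 m or y of hook_tip in the frame of pocket_mouth below -0.04 m or y of hook_tip in the frame of pocket_mouth above 0.04 m)); the robot touches nothing.
It fails at once if the fingers touch the insert while any of it is still inside the pocket (contact force between the fingers and jaw_insert above 0.5 N and x of jaw_insert in the frame of pocket_mouth above -0.022 m and y of jaw_insert in the frame of pocket_mouth between -0.03 and 0.03 m).
It fails at once if the mate is moved by more than 20 mm (distance of mate_insert from where it was at the start of the episode above 0.02 m).
It fails at once if a bystander is moved by more than 30 mm (distance of any of striker, tape_roll, weight_500g, weight_200g, weight_100g from where it was at the start of the episode above 0.03 m).
It also fails if it takes over 59 s, if anything falls off the work surface, if the arm or the gripper's body presses on something with over 40 N, if the wrist force passes 120 N, or if a joint passes its speed limit or range.

## Working session

There is one attempt and no reset: what is moved stays moved. The work goes in short steps, Python scripts to look and compute and a tool call to move; the robot and the scene stay as the last step left them, time stands still between calls to the robot, and variables do not carry over. Pictures are saved under pics/ and viewed, and the job is handed in when it is done.

Besides the shell and the picture viewer there is one more tool, called after "Request:" as name(argument=value, ...) on one line, values as JSON. send_rows: Moves the arm, as the interface text tells. Its arguments: {"type":"object","properties":{"series":{"type":"string"},"newtons":{"type":"number"}},"required":["series"]}

```bash
mkdir -p pics; ls
python3 - <<'E'
from workcell import arm
import cv2,numpy as np
print(arm.read_state())
for n in ["scene","top"]:
    d=arm.get_image(n)
    cv2.imwrite(f"pics/{n}0.png",d["pixels"][...,::-1]); np.savez(f"{n}0.npz",**d)
    print(n,d["mtx"],d["cam_to_world"],d.keys())
E
```

```text
pics
{'time': 0.0, 'q': array([ 1.16339436e+00,  4.80812596e-01,  1.59688473e+00, -3.96300496e-05,
        1.06509576e+00, -4.66301198e-02]), 'dq': array([-0.00058319, -0.00017956, -0.00014052,  0.00059858,  0.0002257 ,
       -0.00016913]), 'joint_efforts': array([ 3.45316266e-04, -9.50655913e+01, -4.30179799e+01, -1.08025264e-05,
        1.23411999e-02,  1.48389045e-04]), 'eef_pos': array([0.22927828, 0.60773156, 0.19818085]), 'orientation': array([-1.57077498e+00,  1.20074591e-03,  1.21004371e+00]), 'force': array([-0.8134125 ,  0.36033817, -0.34946961]), 'ft_torque': array([-0.03105387,  0.03026121, -0.03170755]), 'opening': 0.08539845875475108}
scene [[459.63372567   0.         325.78604573]
 [  0.         459.63372567 241.9994992 ]
 [  0.           0.           1.        ]] [[ 0.55994061  0.38721735 -0.73248156 -0.38730781]
 [-0.82838381  0.24488075 -0.50379926 -0.71438936]
 [-0.01570918  0.88887352  0.45788326  0.59298194]
 [ 0.          0.          0.          1.        ]] dict_keys(['pixels', 'range_z', 'mtx', 'cam_to_world'])
top [[478.4858734    0.         310.31956163]
 [  0.         478.4858734  236.05154302]
 [  0.           0.           1.        ]] [[ 0.02851739  0.99485003 -0.09726343  0.36649276]
 [-0.9995186   0.02956944  0.00939202 -0.09775425]
 [ 0.01221967  0.09694878  0.99521436  1.56967764]
 [ 0.          0.          0.          1.        ]] dict_keys(['pixels', 'range_z', 'mtx', 'cam_to_world'])
```

View pics/scene0.png

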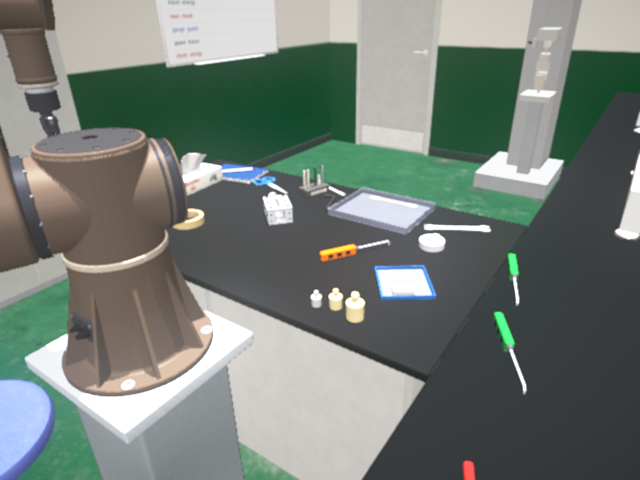

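View pics/top0.png

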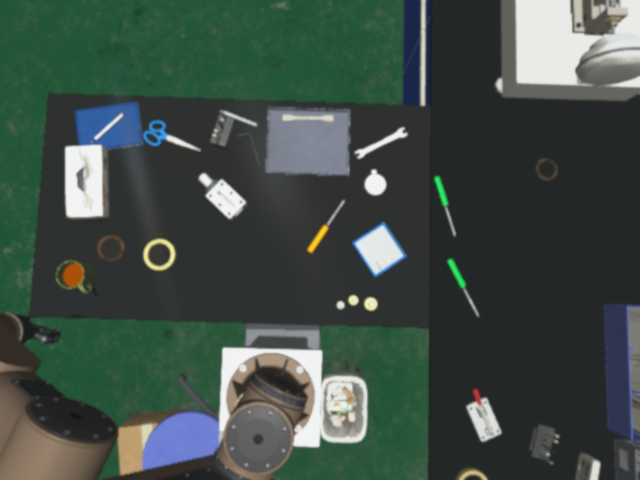

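```bash
cat > h.py <<'E'
import numpy as np,cv2
def cloud(d):
    z=d["range_z"].astype(float);K=d["mtx"];v,u=np.mgrid[0:z.shape[0],0:z.shape[1]]
    P=np.stack([(u-K[0,2])/K[0,0]*z,-(v-K[1,2])/K[1,1]*z,-z],-1)
    T=d["cam_to_world"];W=P@T[:3,:3].T+T[:3,3];W[z<=0]=np.nan
    return W
def proj(d,p):
    T=np.linalg.inv(d["cam_to_world"]);c=T[:3,:3]@np.asarray(p,float)+T[:3,3];K=d["mtx"]
    return np.array([K[0,0]*c[0]/-c[2]+K[0,2],K[1,1]*-c[1]/-c[2]+K[1,2]])
def pix2plane(d,uv,z):
    K=d["mtx"];T=d["cam_to_world"];uv=np.atleast_2d(uv)
    r=np.stack([(uv[:,0]-K[0,2])/K[0,0],-(uv[:,1]-K[1,2])/K[1,1],-np.ones(len(uv))],-1)@T[:3,:3].T
    return T[:3,3]+r*((z-T[2,3])/r[:,2])[:,None]
E
python3 - <<'E'
from h import *
t=dict(np.load("top0.npz"));s=dict(np.load("scene0.npz"))
W=cloud(t)
for p in [(222,197),(205,179),(318,238),(343,201),(335,213),(380,250),(375,183),(159,254),(371,304),(353,300),(340,305),(300,200)]:
    print(p,W[p[1],p[0]].round(3))
a=t["pixels"][...,::-1]
def crop(a,x0,y0,x1,y1,f,n): cv2.imwrite(n,cv2.resize(a[y0:y1,x0:x1],None,fx=f,fy=f,interpolation=cv2.INTER_CUBIC))
crop(a,190,165,290,240,8,"pics/c1.png");crop(a,300,190,410,285,7,"pics/c2.png")
b=s["pixels"][...,::-1]; crop(b,250,180,450,330,4,"pics/c3.png")
E
```

```text
(222, 197) [0.64  0.182 0.007]
(205, 179) [0.69  0.233 0.045]
(318, 238) [ 0.511 -0.137  0.029]
(343, 201) [ 0.638 -0.217  0.015]
(335, 213) [ 0.597 -0.191  0.014]
(380, 250) [ 0.48  -0.342  0.006]
(375, 183) [ 0.7   -0.32   0.021]
(159, 254) [0.446 0.379 0.006]
(371, 304) [ 0.306 -0.308  0.059]
(353, 300) [ 0.316 -0.253  0.043]
(340, 305) [ 0.299 -0.213  0.035]
(300, 200) [ 0.639 -0.075  0.001]
```

View pics/c1.png

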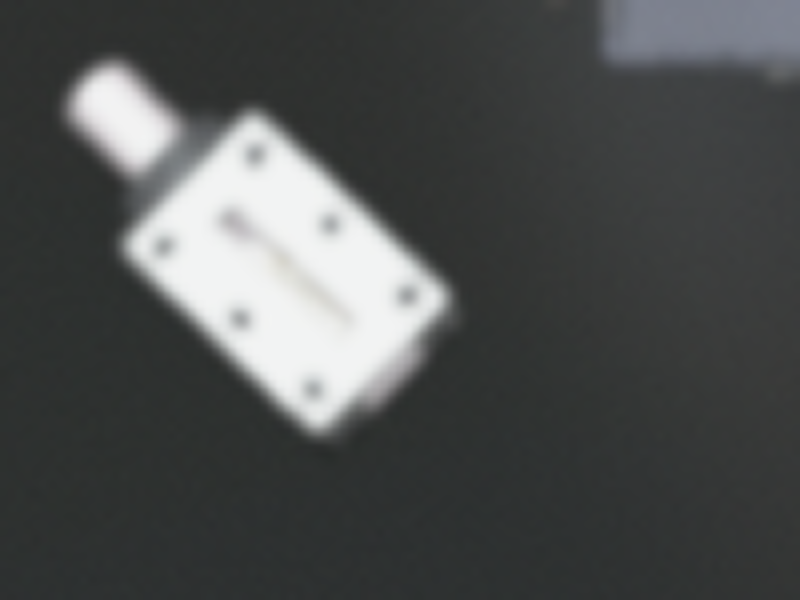

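View pics/c2.png

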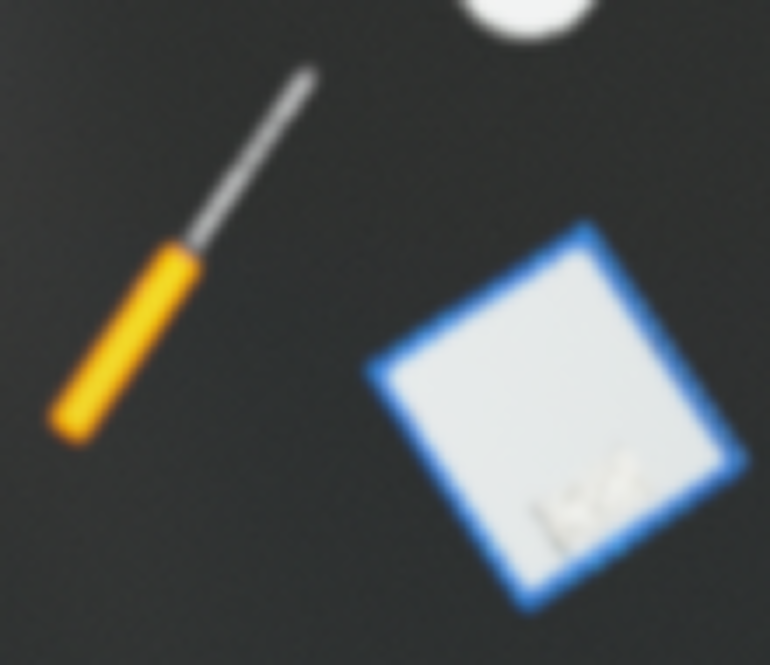

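View pics/c3.png

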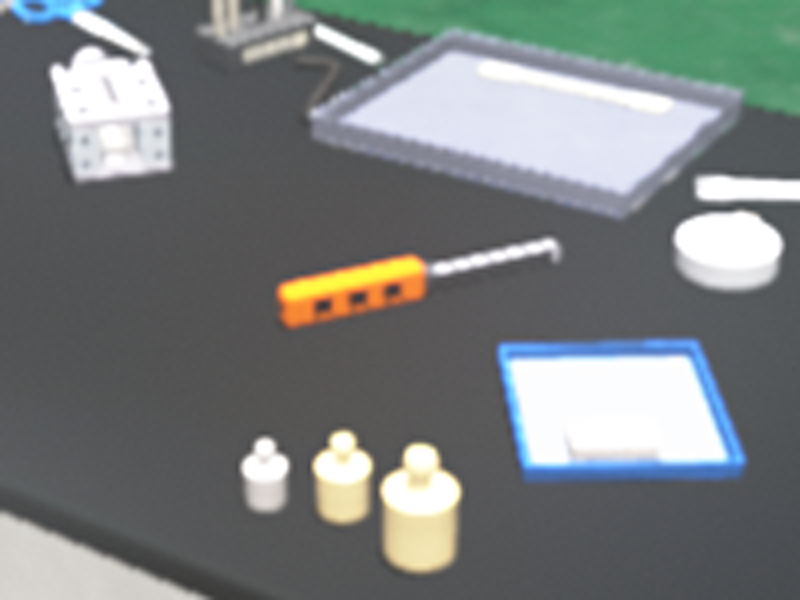

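Run:
```python
from h import *
t=dict(np.load("top0.npz"));W=cloud(t);px=t["pixels"].astype(int)
hsv=cv2.cvtColor(t["pixels"],cv2.COLOR_RGB2HSV)
def rect(m,z,name):
    vs,us=np.nonzero(m); P=pix2plane(t,np.stack([us,vs],-1),z)[:,:2]
    r=cv2.minAreaRect((P*1000).astype(np.float32)); print(name,len(us),np.round(r[0],1),np.round(r[1],1),round(r[2],2), 'z',np.nanmedian(W[m][:,2]).round(4))
    return P
reg=np.zeros(px.shape[:2],bool)
# table plane check
print('table z',[np.nanmedian(W[v-4:v+4,u-4:u+4,2]).round(4) for u,v in [(270,200),(300,270),(180,220),(340,260),(400,200)]])
# grip cover
m=reg.copy();m[165:240,190:260]=True
g=m&(W[...,2]>0.042)&(px.min(-1)>120); 
n,l,st,_=cv2.connectedComponentsWithStats(g.astype(np.uint8)); k=1+np.argmax(st[1:,4]); 
rect(l==k,0.051,'grip')
rect(m&(px.min(-1)>140),0.051,'gripbright')
# pick
m=reg.copy();m[185:260,295:355]=True
o=m&(hsv[...,1]>120)&(hsv[...,0]<30)&(hsv[...,2]>100)
rect(o,0.024,'handle')
w=m&(px.min(-1)>85)&(hsv[...,1]<80)
P=rect(w,0.016,'wire')
# tray
m=reg.copy();m[215:285,345:412]=True
b=m&(hsv[...,0]>95)&(hsv[...,0]<125)&(hsv[...,1]>110)&(hsv[...,2]>90)
P=rect(b,0.011,'tray')
mt=m&(W[...,2]>0.012)
rect(mt,0.015,'mate(depth)')
print((W[222:262,210:240,2][::3,::2]*1000).round(0)[:1])
```

```text
table z [np.float64(-0.0007), np.float64(-0.001), np.float64(-0.0008), np.float64(-0.0005), np.float64(-0.0011)]
grip 751 [633.8 172.1] [135.2  73.8] 48.41 z 0.0507
gripbright 996 [644.5 182.6] [175.   78.9] 48.57 z 0.0491
handle 251 [ 509.5 -134.8] [ 25.2 104.8] 57.97 z 0.0201
wire 117 [ 599.  -192.1] [ 12.7 100.2] 57.3 z 0.0015
tray 423 [ 483.  -338.3] [142.4 132. ] 34.6 z 0.0036
mate(depth) 139 [ 481.2 -338.3] [133.1 123.4] 34.96 z 0.015
[[-2. -2.  7. -3.  4. -4. -3. -0.  7. -1. -2.  4. -4. -0.  0.]]
```

```bash
cat > fit.py <<'E'
from h import *
from scipy.optimize import minimize
def softfit(d,soft,roi,sz,off,z,x0):
    # soft: HxW in 0..1 ; roi u0,v0,u1,v1
    u0,v0,u1,v1=roi; S=8
    tgt=soft[v0:v1,u0:u1]
    def ren(p):
        c,s=np.cos(p[2]),np.sin(p[2]);q=[]
        for a,b in [(-.5,-.5),(.5,-.5),(.5,.5),(-.5,.5)]:
            X=off[0]+a*sz[0];Y=off[1]+b*sz[1]
            q.append((proj(d,[p[0]+c*X-s*Y,p[1]+s*X+c*Y,z])+0.5-np.array([u0,v0]))*S)
        im=np.zeros(((v1-v0)*S,(u1-u0)*S),np.float32)
        cv2.fillPoly(im,[np.round(np.array(q)*16).astype(np.int32)],1,cv2.LINE_8,4)
        im=cv2.GaussianBlur(im,(0,0),0.6*S)
        return cv2.resize(im,(u1-u0,v1-v0),interpolation=cv2.INTER_AREA)
    f=lambda p:((ren(p)-tgt)**2).mean()
    best=None
    for dy in (-.08,0,.08):
        r=minimize(f,[x0[0],x0[1],x0[2]+dy],method="Nelder-Mead",options=dict(initial_simplex=np.array([x0]*4)+np.array([[0,0,dy],[.006,0,dy],[0,.006,dy],[0,0,dy+.06]]),xatol=1e-5,fatol=1e-9))
        if best is None or r.fun<best.fun: best=r
    return best.x,best.fun
E
python3 - <<'E'
from fit import *
t=dict(np.load("top0.npz"));px=t["pixels"].astype(float);rgb=px
# grip
g=np.clip((px.min(-1)-45)/(235-45),0,1)
# mask shank: limit by fitting with shank region zeroed
W=cloud(t)
def wd(p,off,yaw):c,s=np.cos(yaw),np.sin(yaw);return np.array([p[0]+c*off[0]-s*off[1],p[1]+s*off[0]+c*off[1]])
sc=g.copy()
m=np.zeros(sc.shape,np.uint8)
for pt in [(205,181),(208,184)]: pass
yy,xx=np.mgrid[0:480,0:640]
sh=(xx+yy)<(203+184)+4  # shank side cut
P=pix2plane(t,np.stack([xx.ravel(),yy.ravel()],-1),.051)[:,:2].reshape(480,640,2)
th=np.radians(48.4); 
s_=(P[...,0]-.6338)*np.cos(th)+(P[...,1]-.1721)*np.sin(th)
prof=[(a,round(float(g[(abs(s_-a/1000)<.002)&(np.abs(-(P[...,0]-.6338)*np.sin(th)+(P[...,1]-.1721)*np.cos(th))<.03)].mean()),2)) for a in range(-80,110,4)]
print(prof)
sc[s_>0.052]=0
print('grip',softfit(t,sc,(195,170,255,230),(.108,.074),(0,0),.051,[.625,.162,th]))
h=np.clip((px[...,0]-px[...,2]-5)/(200),0,1)
print(h[185:260,295:355].max())
h=np.clip(h/np.percentile(h[225:250,305:330],97),0,1)
print('handle',softfit(t,h,(295,205,345,262),(.1,.018),(-.02,0),.022,[.527,-.146,-np.radians(32)]))
b=np.clip((px[...,2]-60)/(200-60),0,1)
for y0 in (34.6,30,-55.4,-60):
  print('tray',softfit(t,b,(345,215,412,285),(.124,.134),(0,0),.011,[.483,-.338,np.radians(y0)]))
E
```

```text
[(-80, 0.01), (-76, 0.14), (-72, 0.39), (-68, 0.52), (-64, 0.83), (-60, 0.98), (-56, 0.96), (-52, 0.89), (-48, 0.96), (-44, 0.99), (-40, 0.99), (-36, 0.99), (-32, 0.99), (-28, 0.98), (-24, 0.98), (-20, 0.99), (-16, 0.98), (-12, 0.92), (-8, 0.92), (-4, 0.97), (0, 0.99), (4, 0.99), (8, 0.99), (12, 0.97), (16, 0.97), (20, 0.96), (24, 0.97), (28, 0.96), (32, 0.91), (36, 0.96), (40, 0.98), (44, 0.85), (48, 0.46), (52, 0.29), (56, 0.25), (60, 0.34), (64, 0.46), (68, 0.5), (72, 0.49), (76, 0.49), (80, 0.49), (84, 0.43), (88, 0.52), (92, 0.48), (96, 0.44), (100, 0.33), (104, 0.18), (108, 0.03)]
grip (array([0.62792194, 0.16387942, 0.8418008 ]), np.float64(0.01046509072578493))
1.0
handle (array([ 0.52750333, -0.14664299, -0.57881424]), np.float64(0.0023208463986330403))
tray (array([ 0.48263966, -0.3387338 ,  0.60120645]), np.float64(0.0249296519125554))
tray (array([ 0.483     , -0.338     ,  0.58359878]), np.float64(0.025093753089117224))
tray (array([ 0.48263226, -0.33764411, -0.96574426]), np.float64(0.003602147137489483))
tray (array([ 0.48266348, -0.33765919, -0.96741257]), np.float64(0.003463974120591726))
```

Run:
```python
from fit import *
from scipy.ndimage import map_coordinates
t=dict(np.load("top0.npz"));s=dict(np.load("scene0.npz"))
c0=np.array([.6279,.1639]);th=.8418
def samp(d,x,y,z):
    c,sn=np.cos(th),np.sin(th);w=[c0[0]+c*x-sn*y,c0[1]+sn*x+c*y,z];u,v=proj(d,w)
    g=d["pixels"].astype(float).mean(-1);return float(map_coordinates(g,[[v],[u]],order=1)[0])
for y in (-30,-20,20,30,0): print('y',y,[(x,int(samp(t,x/1e3,y/1e3,.051))) for x in range(-66,66,3)])
for x in (-44,-10,15,44): print('x',x,[(y,int(samp(t,x/1e3,y/1e3,.051))) for y in range(-46,48,3)])
def draw(d,name,crop,f):
    im=d["pixels"][...,::-1][crop[1]:crop[3],crop[0]:crop[2]];im=cv2.resize(im,None,fx=f,fy=f,interpolation=cv2.INTER_CUBIC).copy()
    def L(pts,p,col):
        c,sn=np.cos(p[2]),np.sin(p[2])
        q=np.array([(proj(d,[p[0]+c*x-sn*y,p[1]+sn*x+c*y,z])+.5-np.array(crop[:2]))*f for x,y,z in pts])
        cv2.polylines(im,[np.round(q).astype(np.int32)],True,col,1)
    def R(x0,x1,y0,y1,z):return [(x0,y0,z),(x1,y0,z),(x1,y1,z),(x0,y1,z)]
    G=[*c0,th]
    L(R(-.054,.054,-.037,.037,.051),G,(0,0,255));L(R(-.054,.054,-.037,.037,0),G,(255,0,0));L(R(-.035,.035,-.0055,.0055,.051),G,(0,200,0))
    L([(-.054,-.015,.006),(-.054,.015,.006),(-.054,.015,.041),(-.054,-.015,.041)],G,(0,200,0))
    K=[.5275,-.1466,-.5788]
    L(R(-.07,.03,-.009,.009,.024),K,(0,0,255));L([(.03,0,.014),(.135,0,.014),(.135,0,.001),(.135,0,.014)],K,(255,0,0))
    T=[.4826,-.3376,-.9674]
    L(R(-.062,.062,-.067,.067,.011),T,(0,0,255));L(R(-.025,.025,-.0505,-.0255,.015),T,(0,0,255))
    cv2.imwrite(name,im)
draw(t,"pics/d1.png",(190,165,290,240),8);draw(t,"pics/d2.png",(300,190,410,285),7)
draw(s,"pics/d3.png",(250,180,330,240),10);draw(s,"pics/d4.png",(310,230,450,330),5)
```

```text
y -30 [(-66, 59), (-63, 75), (-60, 95), (-57, 137), (-54, 195), (-51, 222), (-48, 222), (-45, 207), (-42, 192), (-39, 209), (-36, 225), (-33, 237), (-30, 240), (-27, 241), (-24, 241), (-21, 241), (-18, 241), (-15, 242), (-12, 241), (-9, 240), (-6, 234), (-3, 221), (0, 210), (3, 215), (6, 228), (9, 238), (12, 241), (15, 241), (18, 242), (21, 241), (24, 241), (27, 241), (30, 241), (33, 239), (36, 232), (39, 218), (42, 202), (45, 211), (48, 224), (51, 225), (54, 192), (57, 135), (60, 82), (63, 57)]
y -20 [(-66, 56), (-63, 72), (-60, 97), (-57, 143), (-54, 199), (-51, 230), (-48, 234), (-45, 227), (-42, 224), (-39, 228), (-36, 237), (-33, 241), (-30, 242), (-27, 242), (-24, 242), (-21, 242), (-18, 242), (-15, 242), (-12, 242), (-9, 241), (-6, 237), (-3, 230), (0, 227), (3, 231), (6, 236), (9, 241), (12, 242), (15, 242), (18, 242), (21, 242), (24, 242), (27, 242), (30, 242), (33, 241), (36, 233), (39, 219), (42, 216), (45, 223), (48, 233), (51, 228), (54, 200), (57, 149), (60, 109), (63, 91)]
y 20 [(-66, 60), (-63, 82), (-60, 106), (-57, 145), (-54, 199), (-51, 229), (-48, 236), (-45, 236
[... 2165 characters left out ...]
 (-40, 131), (-37, 200), (-34, 231), (-31, 241), (-28, 242), (-25, 242), (-22, 242), (-19, 242), (-16, 242), (-13, 242), (-10, 240), (-7, 232), (-4, 222), (-1, 222), (2, 230), (5, 236), (8, 240), (11, 241), (14, 242), (17, 242), (20, 242), (23, 242), (26, 242), (29, 242), (32, 239), (35, 223), (38, 172), (41, 106), (44, 62), (47, 48)]
x 44 [(-46, 50), (-43, 69), (-40, 117), (-37, 177), (-34, 212), (-31, 212), (-28, 191), (-25, 180), (-22, 203), (-19, 227), (-16, 239), (-13, 242), (-10, 242), (-7, 242), (-4, 242), (-1, 242), (2, 242), (5, 242), (8, 242), (11, 242), (14, 242), (17, 239), (20, 225), (23, 204), (26, 179), (29, 194), (32, 211), (35, 211), (38, 168), (41, 108), (44, 62), (47, 48)]
```

View pics/d1.png

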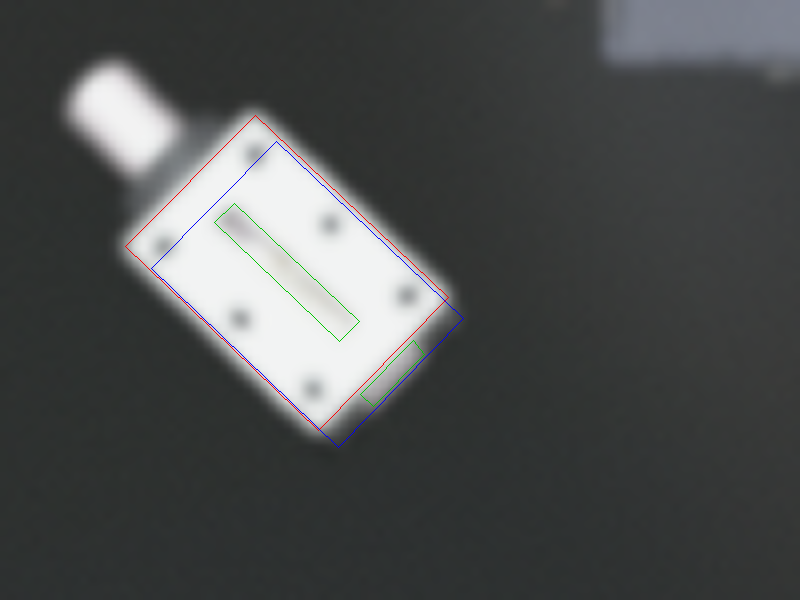

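View pics/d2.png

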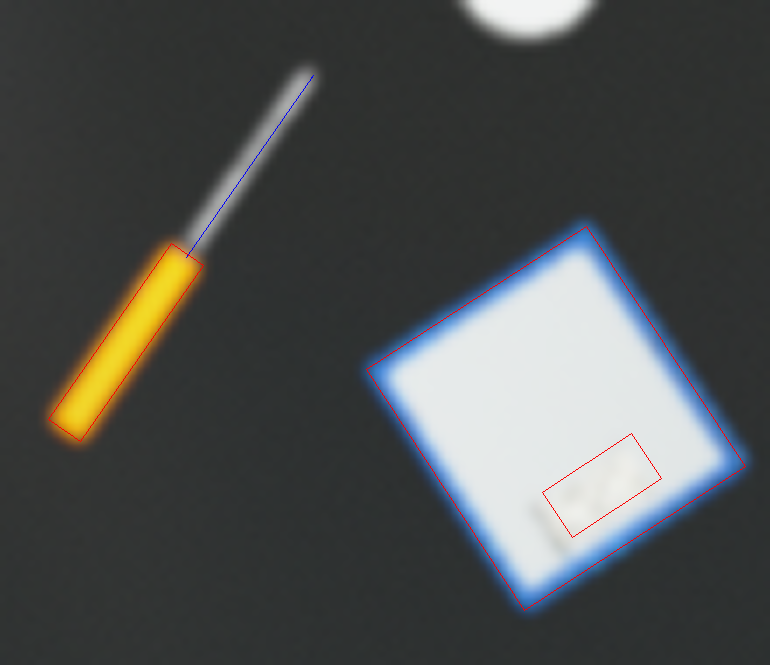

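View pics/d3.png

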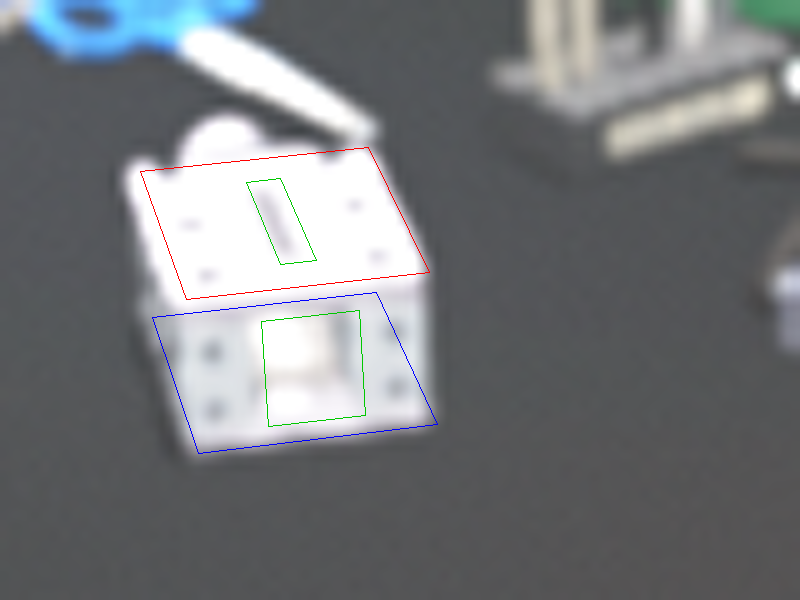

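View pics/d4.png

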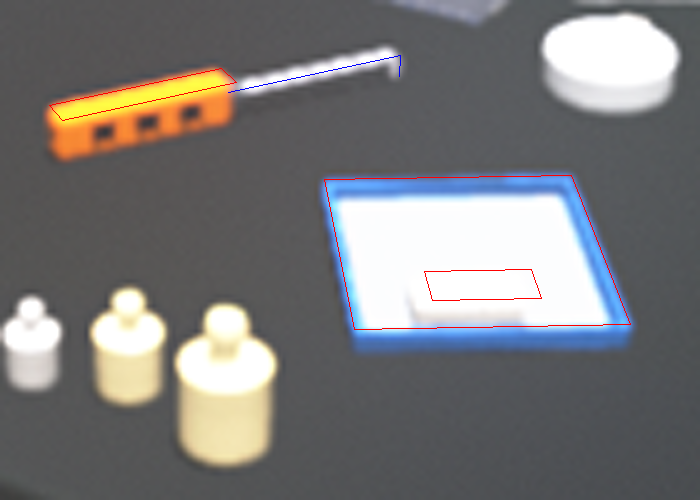

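```bash
cat > rel.py <<'E'
import sys,numpy as np
from scipy.spatial.transform import Rotation as R
from workcell import arm
def rel(*targets):
    s=arm.read_state();p=np.array(s["eef_pos"]);R0=R.from_euler("xyz",s["orientation"])
    print('t',round(s["time"],2),'p',p.round(4),'rpy',np.degrees(s["orientation"]).round(2),'F',np.round(s["force"],1),'open',round(s["opening"],4),'q6',s["q"][[0,5]].round(2))
    for x,y,z,yaw in targets:
        Rt=R.from_euler("xyz",[-np.pi/2,0,yaw])
        print((x,y,z),'turn',(np.degrees((R0.inv()*Rt).as_rotvec())/8).round(2),'shift',(R0.inv().apply(np.array([x,y,z])-p)/.025).round(2))
E
python3 -c "
from rel import *
rel((.48,.36,.18,.996),(.5275,-.145,.15,.996))"
```

```text
t 0.1 p [0.2293 0.6078 0.1982] rpy [-9.000e+01  6.000e-02  6.933e+01] F [0.4 0.6 0.3] open 0.0855 q6 [ 1.16 -0.05]
(0.48, 0.36, 0.18) turn [ 0.    1.53 -0.01] shift [ -5.73   0.74 -12.88]
(0.5275, -0.145, 0.15) turn [ 0.    1.53 -0.01] shift [-23.96   1.95 -21.79]
```

Request:
send_rows(series="0 0.5 0 -1.5 0.2 -3.5 1; 0 1 0 -3 0.4 -6.5 1; 0 1.53 0 -4.5 0.6 -10 1; 0 1.53 0 -5.73 0.74 -12.88 1; 0 1.53 0 -7.5 0.9 -13.9 1; 0 1.53 0 -9.5 1 -14.9 1; 0 1.53 0 -11.4 1.1 -15.7 1; 0 1.53 0 -13.2 1.2 -16.6 1; 0 1.53 0 -15 1.3 -17.5 1; 0 1.53 0 -17 1.4 -18.4 1")

```text
time: 1.1
eef_pos: [0.4806, 0.19, 0.1709]
orientation: [-1.571, 0.001, 0.996]
force: [1.3, -0.4, 0.9]
opening: 0.0855
```

Request:
send_rows(series="0 0 0 0 0 0 1; 0 0 0 0 0 0 1")

```text
time: 1.3
eef_pos: [0.4807, 0.1888, 0.1708]
orientation: [-1.571, 0.001, 0.994]
force: [-0.3, 0.2, 0.4]
opening: 0.0855
```

```bash
python3 -c "
from rel import *
rel((.5275,-.145,.15,.996),(.5275,-.145,.08,.996))"
```

```text
t 1.3 p [0.4807 0.1888 0.1708] rpy [-8.999e+01  8.000e-02  5.693e+01] F [-0.3  0.2  0.4] open 0.0855 q6 [ 0.32 -0.68]
(0.5275, -0.145, 0.15) turn [-0.   -0.02 -0.01] shift [-10.17   0.84  -8.85]
(0.5275, -0.145, 0.08) turn [-0.   -0.02 -0.01] shift [-10.16   3.64  -8.85]
```

Request:
send_rows(series="0 0 0 -1.2 0.1 -1 1; 0 0 0 -2.4 0.4 -2 1; 0 0 0 -3.6 0.8 -3 1; 0 0 0 -4.8 1.2 -4.1 1; 0 0 0 -6 1.6 -5.2 1; 0 0 0 -7.2 2 -6.2 1; 0 0 0 -8.4 2.4 -7.3 1; 0 0 0 -9.5 2.8 -8.3 1; 0 0 0 -10.17 3.2 -8.85 1; 0 0 0 -10.17 3.2 -8.85 1")

```text
time: 2.3
eef_pos: [0.5277, -0.1461, 0.0899]
orientation: [-1.57, 0.002, 0.993]
force: [0.8, -0.2, 0.5]
opening: 0.0854
```

Run:
```python
from rel import *
from h import *
rel((.5275,-.145,.003,.996))
for n,c,f in [("top",(290,180,390,255),8),("scene",(300,190,420,280),6)]:
    d=arm.get_image(n);im=d["pixels"][...,::-1][c[1]:c[3],c[0]:c[2]];cv2.imwrite(f"pics/a_{n}.png",cv2.resize(im,None,fx=f,fy=f,interpolation=cv2.INTER_CUBIC))
```

```text
t 2.3 p [ 0.5277 -0.1461  0.0899] rpy [-89.94   0.1   56.87] F [ 0.8 -0.2  0.5] open 0.0854 q6 [-0.32 -1.32]
(0.5275, -0.145, 0.003) turn [-0.01 -0.02 -0.01] shift [0.04 3.47 0.03]
```

View pics/a_scene.png

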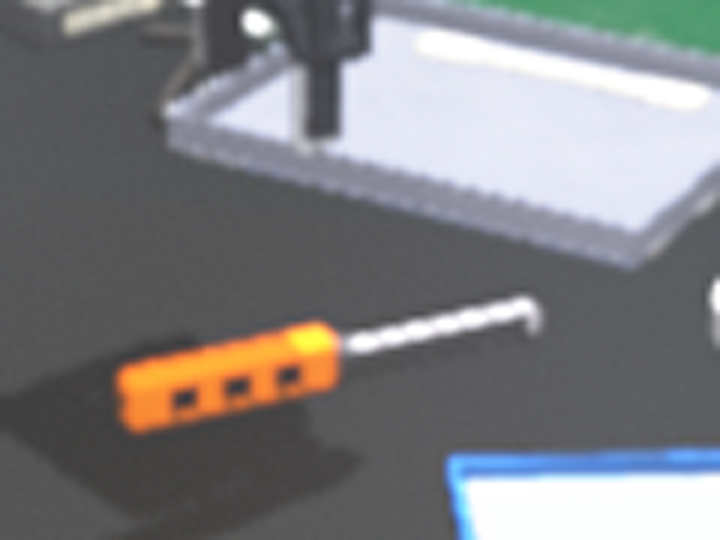

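Request:
send_rows(series="0 0 0 0 1 0 1; 0 0 0 0 2 0 1; 0 0 0 0 2.7 0 1; 0 0 0 0 3.1 0 1; 0 0 0 0 3.4 0 1; 0 0 0 0 3.46 0 1; 0 0 0 0 3.46 0 0; 0 0 0 0 3.46 0 -1; 0 0 0 0 3.46 0 -1; 0 0 0 0 3.46 0 -1", newtons=50)

```text
time: 3.4
eef_pos: [0.5275, -0.1443, 0.0047]
orientation: [-1.57, 0.001, 0.994]
force: [-1.0, -0.5, -0.2]
opening: 0.028
```

Request:
send_rows(series="0 0 0 0 0 0 -1; 0 0 0 0 0 0 -1; 0 0 0 0 0 0 -1; 0 0 0 0 0 0 -1")

```text
time: 3.8
eef_pos: [0.5275, -0.1443, 0.0047]
orientation: [-1.57, 0.001, 0.993]
force: [-0.7, 0.4, -0.6]
opening: 0.0003
```

Run:
```python
from rel import *
from h import *
rel((.5275,-.145,.003,.996))
for n,c,f in [("top",(270,170,390,260),6),("scene",(300,190,420,280),6)]:
    d=arm.get_image(n);np.savez(f"{n}1.npz",**d);im=d["pixels"][...,::-1][c[1]:c[3],c[0]:c[2]];cv2.imwrite(f"pics/b_{n}.png",cv2.resize(im,None,fx=f,fy=f,interpolation=cv2.INTER_CUBIC))
```

```text
t 3.8 p [ 0.5275 -0.1443  0.0047] rpy [-8.998e+01  7.000e-02  5.692e+01] F [-0.7  0.4 -0.6] open 0.0003 q6 [-0.32 -1.31]
(0.5275, -0.145, 0.003) turn [-0.   -0.02 -0.01] shift [-0.02  0.07 -0.01]
```

View pics/b_scene.png

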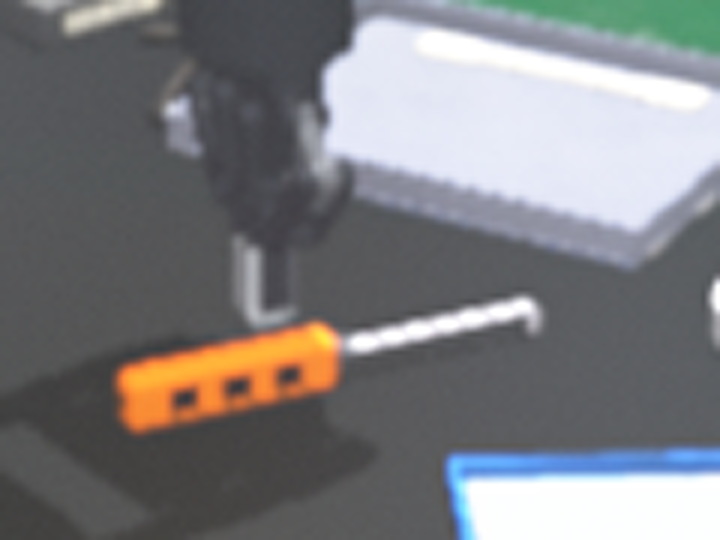

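View pics/b_top.png

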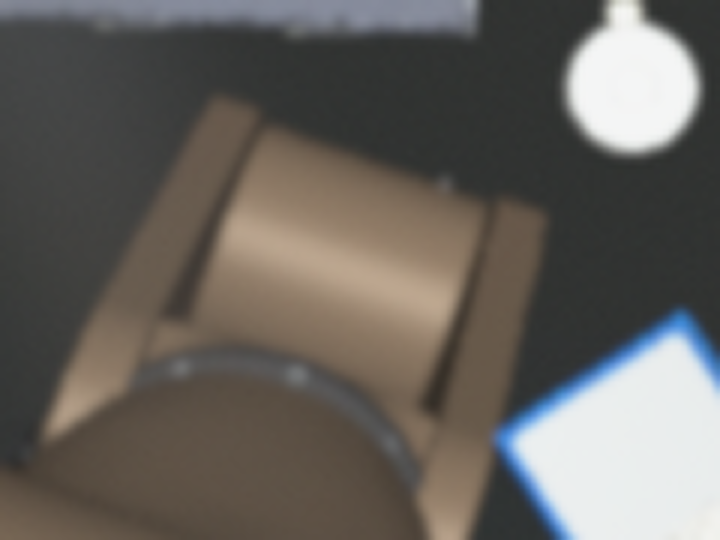

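Run:
```python
from h import *
s=dict(np.load("scene1.npz"));W=cloud(s)
print(proj(s,[.5275,-.1443,.0047]),proj(s,[.5275,-.1443,.024]))
for u,v in [(344,243),(344,240),(344,236),(342,232),(347,232),(335,247),(350,247),(330,252),(352,253)]: print(u,v,W[v,u].round(4),s["range_z"][v,u].round(3))
t=dict(np.load("top0.npz"));s0=dict(np.load("scene0.npz"))
# handle position in scene cloud from frame 0
px=s0["pixels"].astype(int);o=(px[...,0]-px[...,2]>120);o[:230]=0;o[265:]=0;o[:,:315]=0;o[:,365:]=0
w=cloud(s0)[o];print(o.sum(),np.nanmedian(w,0));top=w[w[:,2]>.021];print(len(top),np.nanmean(top,0));h=top[:,:2]*1000;print(cv2.minAreaRect(h.astype(np.float32)))
px=t["pixels"].astype(int);o=(px[...,0]-px[...,2]>120);o[:205]=0;o[262:]=0;o[:,:295]=0;o[:,345:]=0
w=cloud(t)[o];print(o.sum(),np.nanmedian(w,0))
```

```text
[344.23153096 252.8940029 ] [344.25095126 246.49825172]
344 243 [ 0.5807 -0.1103  0.0017] 1.284
344 240 [ 0.5152 -0.1511  0.0505] 1.193
344 236 [ 0.5133 -0.1523  0.0632] 1.185
342 232 [ 0.5138 -0.1458  0.0728] 1.185
347 232 [ 0.521  -0.1565  0.0726] 1.185
335 247 [ 5.491e-01 -1.008e-01  5.000e-04] 1.266
350 247 [ 0.5314 -0.1597  0.0251] 1.212
330 252 [ 0.4831 -0.1285  0.0232] 1.194
352 253 [ 0.5344 -0.1643  0.0071] 1.221
350 [ 0.50407093 -0.13736014  0.0193055 ]
149 [ 0.50488113 -0.13760993  0.02472675]
((506.6595458984375, -135.2815399169922), (22.1431941986084, 97.67965698242188), 56.638824462890625)
193 [ 0.51101275 -0.13466243  0.02205062]
```

Run:
```python
from h import *
s=dict(np.load("scene0.npz"));W=cloud(s)
print(proj(s,[.2293,.6078,.1982]))
c=(10,70,110,145);f=8
im=s["pixels"][...,::-1][c[1]:c[3],c[0]:c[2]];cv2.imwrite("pics/e0.png",cv2.resize(im,None,fx=f,fy=f,interpolation=cv2.INTER_CUBIC))
s=dict(np.load("scene1.npz"));W=cloud(s);c=(310,170,390,260)
im=s["pixels"][...,::-1][c[1]:c[3],c[0]:c[2]];cv2.imwrite("pics/e1.png",cv2.resize(im,None,fx=6.5,fy=6.5,interpolation=cv2.INTER_CUBIC))
for v in range(232,256): print(v,[f"{W[v,u,0]*1000:.0f},{W[v,u,1]*1000:.0f},{W[v,u,2]*1000:.0f}" for u in range(338,354,3)])
```

```text
[ 62.50309458 167.09074552]
232 ['629,-59,3', '514,-143,72', '513,-153,75', '521,-157,73', '649,-88,2', '653,-96,3']
233 ['626,-61,1', '514,-143,69', '515,-151,71', '522,-156,69', '643,-92,2', '649,-98,1']
234 ['619,-66,2', '514,-142,66', '516,-151,68', '524,-155,65', '635,-97,3', '646,-101,0']
235 ['614,-69,2', '513,-143,64', '513,-153,67', '518,-159,66', '633,-98,1', '636,-106,2']
236 ['607,-74,3', '516,-141,59', '513,-152,63', '522,-156,61', '627,-102,2', '630,-110,3']
237 ['602,-77,2', '514,-143,57', '513,-153,61', '526,-154,55', '622,-105,2', '625,-113,2']
238 ['597,-80,2', '516,-142,54', '512,-153,58', '523,-155,54', '618,-107,0', '623,-114,0']
239 ['592,-83,2', '515,-142,51', '512,-153,55', '520,-157,53', '612,-111,1', '615,-119,2']
240 ['587,-86,2', '515,-142,48', '515,-151,50', '524,-155,48', '604,-116,3', '610,-122,2']
241 ['582,-89,2', '516,-141,44', '514,-152,48', '531,-151,41', '602,-117,1', '606,-125,1']
242 ['575,-94,3', '514,-143,43', '516,-151,44', '525,-154,41', '598,-119,-0', '600,-128,1']
243 ['571,-97,2', '577,-103,1', '581,-110,2', '587,-116,0', '591,-123,1', '5
[... 428 characters left out ...]
', '525,-154,23', '533,-159,21', '537,-165,21']
249 ['505,-139,25', '512,-144,23', '518,-150,22', '519,-158,24', '531,-160,20', '538,-165,17']
250 ['503,-140,24', '508,-147,23', '516,-151,20', '524,-155,18', '530,-161,17', '537,-166,16']
251 ['502,-141,21', '509,-146,19', '517,-150,17', '523,-156,16', '532,-159,13', '541,-163,10']
252 ['500,-142,19', '510,-145,16', '512,-154,17', '524,-155,12', '529,-161,12', '538,-165,9']
253 ['503,-140,14', '506,-148,15', '517,-150,11', '523,-156,10', '530,-160,8', '539,-164,5']
254 ['499,-143,14', '510,-145,10', '518,-149,7', '524,-155,6', '532,-160,4', '540,-164,1']
255 ['501,-142,10', '509,-146,7', '514,-152,7', '524,-155,3', '529,-161,3', '533,-168,3']
```

View pics/e0.png

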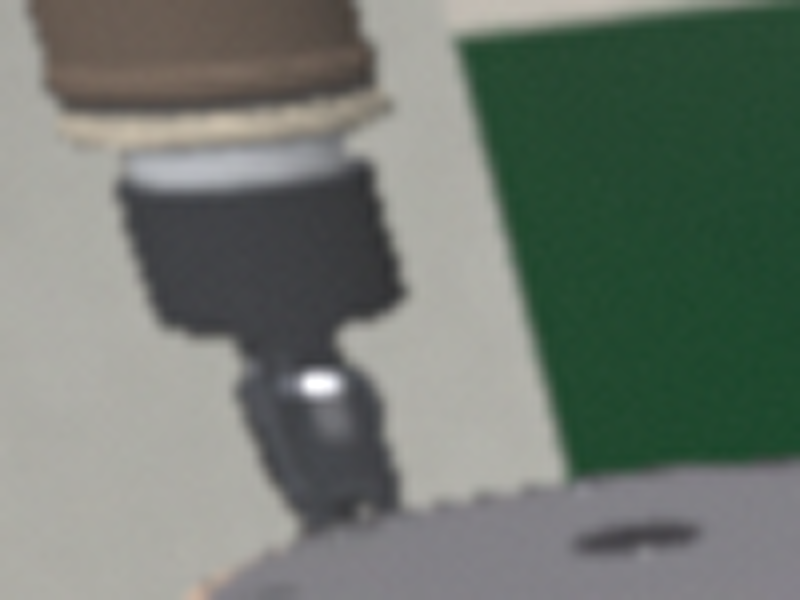

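View pics/e1.png

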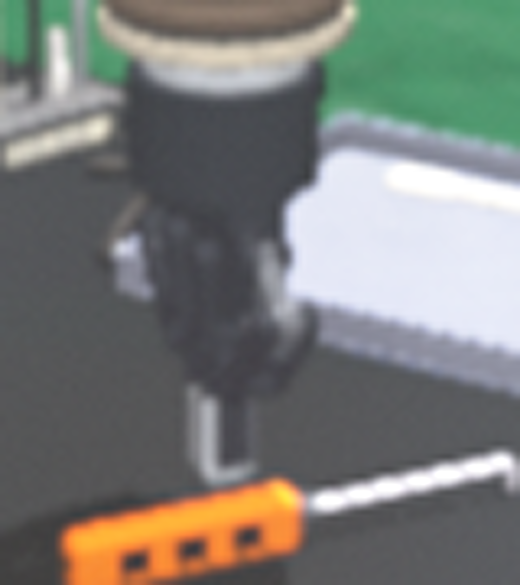

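Request:
send_rows(series="0 0 0 0 -0.4 0 1; 0 0 0 0 -0.4 0 1; 0 0 0 0 -0.4 0 1; 0 0 0 0 -0.4 0 1; 0 0 0 0 -0.4 0 1; 0 0 0 0 0 0 1; 0 0 0 0 0.4 0 1; 0 0 0 0 0.8 0 1; 0 0 0 0 1 0 1; 0 0 0 0 1 0 1")

```text
time: 4.9
eef_pos: [0.5267, -0.1441, -0.0215]
orientation: [-1.568, 0.002, 0.993]
force: [0.1, 1.0, 0.7]
opening: 0.0851
```

Run:
```python
from rel import *
from h import *
rel((.5275,-.145,-.03,.996))
d=arm.get_image("scene");np.savez("scene2.npz",**d);c=(300,180,400,270);im=d["pixels"][...,::-1][c[1]:c[3],c[0]:c[2]];cv2.imwrite(f"pics/f.png",cv2.resize(im,None,fx=6.5,fy=6.5,interpolation=cv2.INTER_CUBIC))
```

```text
t 4.9 p [ 0.5267 -0.1441 -0.0215] rpy [-89.87   0.1   56.92] F [0.1 1.  0.7] open 0.0851 q6 [-0.32 -1.31]
(0.5275, -0.145, -0.03) turn [-0.02 -0.02 -0.01] shift [-0.01  0.34 -0.05]
```

View pics/f.png

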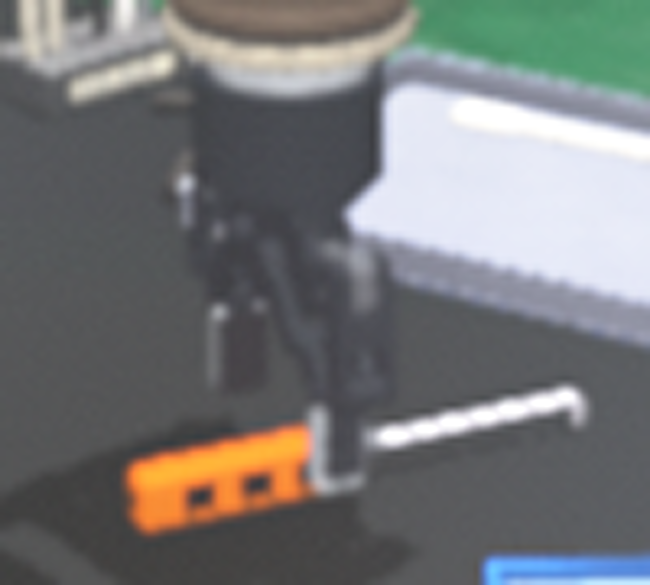

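Run:
```python
from h import *
s=dict(np.load("scene2.npz"));W=cloud(s)
for v in range(236,260,1): print(v,[f"{W[v,u,0]*1000:.0f},{W[v,u,1]*1000:.0f},{W[v,u,2]*1000:.0f}" for u in range(347,359,2)])
print()
for v in range(224,244,2): print(v,[f"{W[v,u,0]*1000:.0f},{W[v,u,1]*1000:.0f},{W[v,u,2]*1000:.0f}" for u in range(332,343,2)])
```

```text
236 ['490,-176,79', '493,-180,79', '480,-194,88', '481,-198,89', '503,-191,78', '499,-199,82']
237 ['491,-175,76', '489,-182,79', '478,-194,86', '478,-200,88', '491,-199,82', '494,-203,82']
238 ['490,-175,73', '487,-184,77', '477,-195,84', '478,-200,85', '485,-202,83', '489,-205,82']
239 ['487,-177,73', '487,-183,74', '478,-195,81', '478,-200,83', '483,-203,81', '487,-206,80']
240 ['487,-177,70', '485,-184,72', '475,-196,80', '477,-201,81', '482,-203,79', '484,-208,79']
241 ['493,-174,64', '481,-187,72', '476,-196,77', '477,-201,77', '485,-202,75', '489,-205,74']
242 ['491,-175,62', '492,-180,63', '474,-197,75', '482,-198,72', '501,-192,62', '605,-138,2']
243 ['489,-176,60', '494,-179,59', '488,-189,64', '496,-190,61', '501,-192,59', '600,-141,2']
244 ['490,-176,56', '491,-181,58', '495,-185,57', '501,-187,55', '501,-193,57', '596,-144,1']
245 ['491,-175,53', '491,-181,55', '492,-187,56', '497,-189,54', '500,-193,54', '591,-146,1']
246 ['492,-174,50', '493,-180,51', '491,-187,54', '493,-192,54', '500,-193,52', '557,-166,19']
247 ['493,-174,46', '491,-181,49', '487,-189,53', '496,-190
[... 1349 characters left out ...]
'541,-103,62', '549,-105,59', '553,-108,59', '560,-111,57', '494,-158,95']
230 ['634,-35,1', '543,-102,55', '547,-106,55', '553,-108,53', '553,-115,55', '496,-157,89']
232 ['623,-42,1', '540,-104,51', '546,-106,49', '555,-107,46', '554,-114,48', '632,-71,5']
234 ['607,-53,4', '540,-104,45', '547,-105,42', '554,-107,40', '555,-113,41', '627,-74,1']
236 ['598,-59,3', '539,-104,40', '546,-106,37', '551,-109,36', '558,-111,33', '618,-80,0']
238 ['590,-64,1', '538,-105,34', '547,-106,30', '550,-110,30', '554,-114,30', '611,-85,-2']
240 ['578,-72,2', '584,-75,0', '583,-82,3', '585,-88,3', '591,-90,1', '598,-93,-1']
242 ['569,-78,1', '568,-85,4', '572,-90,3', '579,-91,0', '580,-98,2', '583,-102,2']
```

Request:
send_rows(series="0 0 0 0 0.2 0 1; 0 0 0 0 0.4 0 1; 0 0 0 0 0.4 0 0.2; 0 0 0 0 0.4 0 -0.4; 0 0 0 0 0.4 0 -1; 0 0 0 0 0.4 0 -1; 0 0 0 0 0.4 0 -1; 0 0 0 0 0.4 0 -1; 0 0 0 0 0.4 0 -1; 0 0 0 0 0.4 0 -1", newtons=60)

```text
time: 5.95
eef_pos: [0.5273, -0.1443, -0.0306]
orientation: [-1.57, 0.001, 0.994]
force: [-0.8, 0.2, 4.6]
opening: 0.0168
```

Request:
send_rows(series="0 0 0 0 0 0 -1; 0 0 0 0 0 0 -1; 0 0 0 0 0 0 -1")

```text
time: 6.25
eef_pos: [0.5273, -0.1443, -0.0305]
orientation: [-1.57, 0.001, 0.994]
force: [0.1, -1.0, 1.5]
opening: 0.017
```

Request:
send_rows(series="0 0 0 0 -0.3 0 -1; 0 0 0 0 -0.8 0 -1; 0 0 0 0 -1.5 0 -1; 0 0 0 0 -2.2 0 -1; 0 0 0 0 -3 0 -1; 0 0 0 0 -3.6 0 -1; 0 0 0 0 -4 0 -1; 0 0 0 0 -4 0 -1")

```text
time: 7.05
eef_pos: [0.5284, -0.1445, 0.0712]
orientation: [-1.572, 0.001, 0.994]
force: [0.9, 0.5, -1.4]
opening: 0.0169
```

Run:
```python
from rel import *
from h import *
rel((.5275,-.145,-.03,.996))
d=arm.get_image("scene");np.savez("scene3.npz",**d);c=(290,150,410,240);im=d["pixels"][...,::-1][c[1]:c[3],c[0]:c[2]];cv2.imwrite(f"pics/g.png",cv2.resize(im,None,fx=6.5,fy=6.5,interpolation=cv2.INTER_CUBIC))
d=arm.get_image("top");np.savez("top3.npz",**d)
```

```text
t 7.05 p [ 0.5284 -0.1445  0.0712] rpy [-9.009e+01  4.000e-02  5.693e+01] F [ 0.9  0.5 -1.4] open 0.0169 q6 [-0.32 -1.31]
(0.5275, -0.145, -0.03) turn [ 0.01 -0.02 -0.  ] shift [-0.03  4.05  0.03]
```

View pics/g.png

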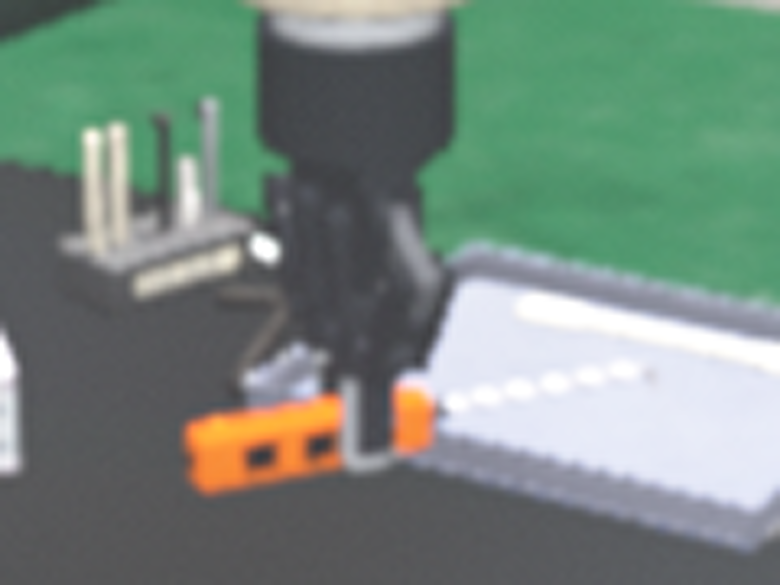

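```bash
cat > grip.py <<'E'
import numpy as np
C=np.array([.6279,.1639]);TH=.8418;D=np.array([np.cos(TH),np.sin(TH)]);N=np.array([-D[1],D[0]])
L=.136
def tgt(depth,tipz,lat=0,yaw=0):  # tip depth in mouth frame -> TCP reported
    p=C+D*(depth-.054-L)+N*lat
    return (p[0],p[1],tipz-.001-.0305,TH+np.pi/2+yaw)
E
python3 -c "
from rel import *
from grip import *
rel(tgt(-.03,.085),tgt(-.03,.0225))"
```

```text
t 7.15 p [ 0.5274 -0.1442  0.0695] rpy [-8.996e+01  7.000e-02  5.693e+01] F [ 0.4  0.1 -1.9] open 0.0168 q6 [-0.32 -1.31]
(np.float64(0.4813532947148731), np.float64(-0.00018553613915570089), 0.053500000000000006) turn [-1.000e-02 -1.016e+01 -0.000e+00] shift [3.82 0.64 4.69]
(np.float64(0.4813532947148731), np.float64(-0.00018553613915570089), -0.009000000000000001) turn [-1.000e-02 -1.016e+01 -0.000e+00] shift [3.83 3.14 4.68]
```

Request:
send_rows(series="0 -0.9 0 0.3 0 0.4 -1; 0 -1.8 0 0.7 0.1 0.9 -1; 0 -2.7 0 1.1 0.1 1.4 -1; 0 -3.6 0 1.5 0.2 1.9 -1; 0 -4.5 0 1.9 0.2 2.3 -1; 0 -5.4 0 2.3 0.3 2.8 -1; 0 -6.3 0 2.6 0.3 3.2 -1; 0 -7.2 0 3 0.4 3.7 -1; 0 -8.1 0 3.4 0.5 4.2 -1; 0 -9 0 3.82 0.6 4.69 -1")

```text
time: 8.15
eef_pos: [0.4803, 0.0004, 0.0536]
orientation: [-1.568, -0.001, 2.255]
force: [-0.1, -0.2, -1.9]
opening: 0.0171
```

```bash
python3 -c "
from rel import *
from grip import *
rel(tgt(-.03,.085),tgt(-.03,.0225))"
```

```text
t 8.15 p [4.803e-01 4.000e-04 5.360e-02] rpy [-8.9850e+01 -8.0000e-02  1.2922e+02] F [-0.1 -0.2 -1.9] open 0.0171 q6 [-0.06 -2.32]
(np.float64(0.4813532947148731), np.float64(-0.00018553613915570089), 0.053500000000000006) turn [-0.02 -1.13  0.01] shift [-0.04  0.   -0.02]
(np.float64(0.4813532947148731), np.float64(-0.00018553613915570089), -0.009000000000000001) turn [-0.02 -1.13  0.01] shift [-0.05  2.5  -0.02]
```

Request:
send_rows(series="0 -0.6 0 0 0.4 0 -1; 0 -1.13 0 -0.05 0.9 -0.02 -1; 0 -1.13 0 -0.05 1.4 -0.02 -1; 0 -1.13 0 -0.05 1.9 -0.02 -1; 0 -1.13 0 -0.05 2.3 -0.02 -1; 0 -1.13 0 -0.05 2.5 -0.02 -1; 0 -1.13 0 -0.05 2.5 -0.02 -1; 0 -1.13 0 -0.05 2.5 -0.02 -1")

```text
time: 8.95
eef_pos: [0.4814, -0.0003, -0.0088]
orientation: [-1.568, -0.002, 2.413]
force: [0.4, 0.4, -0.3]
opening: 0.0169
```

Run:
```python
from rel import *
from grip import *
from h import *
rel(tgt(-.03,.0225))
s=arm.read_state();p=s["eef_pos"];yaw=s["orientation"][2];dz=p[2]+.0305
d_=np.array([np.sin(yaw),-np.cos(yaw)])  # pick x
tip=[*(p[:2]+d_*L),dz+.014];w0=[*(p[:2]+d_*.038),dz+.014];tb=[*(p[:2]+d_*L),dz+.001]
print('pick yaw',np.degrees(np.arctan2(d_[1],d_[0])),'tip',tip)
for n,c,f in [("top",(210,180,310,255),8),("scene",(240,170,340,245),8)]:
    d=arm.get_image(n);np.savez(f"{n}4.npz",**d);im=d["pixels"][...,::-1][c[1]:c[3],c[0]:c[2]];im=cv2.resize(im,None,fx=f,fy=f,interpolation=cv2.INTER_CUBIC)
    cv2.imwrite(f"pics/h_{n}.png",im)
    q=[tuple(np.round((proj(d,x)+.5-np.array(c[:2]))*f).astype(int)) for x in (w0,tip,tb)]
    for a,b in ((0,1),(1,2)): cv2.line(im,q[a],q[b],(0,0,255),1)
    g=[]
    for X in (-.054,.054):
        for Y in (-.015,.015):g.append(tuple(np.round((proj(d,[*(C+D*X+N*Y),.051])+.5-np.array(c[:2]))*f).astype(int)))
    cv2.line(im,g[0],g[2],(0,255,0),1);cv2.line(im,g[1],g[3],(0,255,0),1)
    cv2.imwrite(f"pics/ho_{n}.png",im)
```

```text
t 8.95 p [ 4.814e-01 -3.000e-04 -8.800e-03] rpy [-8.9870e+01 -1.0000e-01  1.3823e+02] F [ 0.4  0.4 -0.3] open 0.0169 q6 [-0.06 -2.47]
(np.float64(0.4813532947148731), np.float64(-0.00018553613915570089), -0.009000000000000001) turn [-0.02 -0.    0.01] shift [ 0.01  0.01 -0.  ]
pick yaw 48.229352111316295 tip [np.float64(0.5719965315295265), np.float64(0.10109606827289477), np.float64(0.035678200832335416)]
```

View pics/ho_top.png

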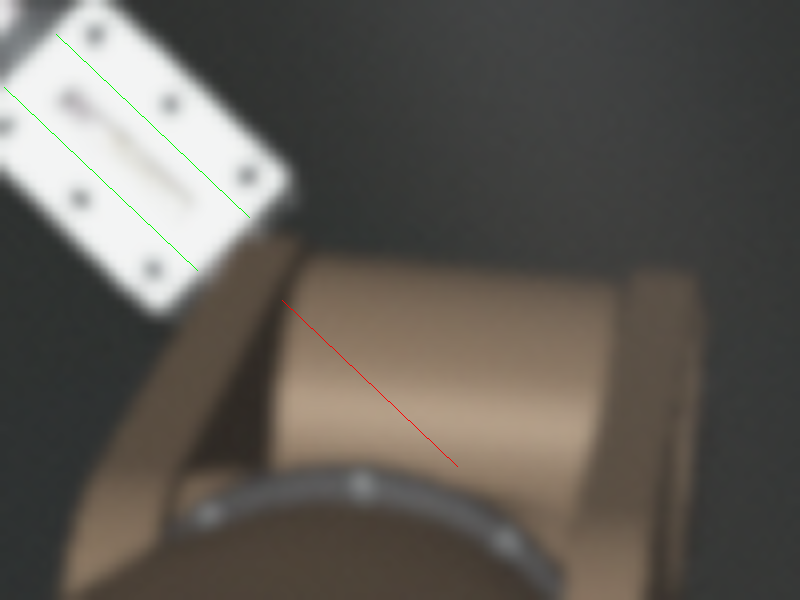

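View pics/ho_scene.png

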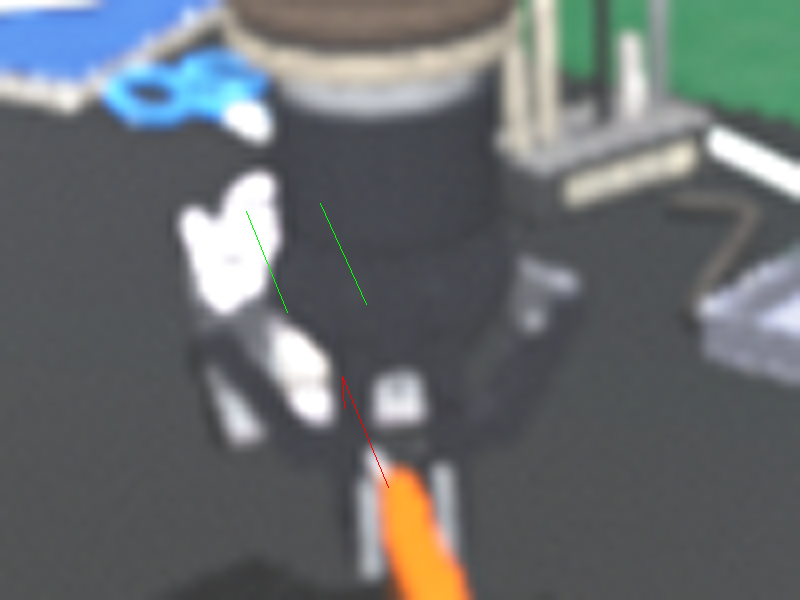

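Request:
send_rows(series="0 0 0 0 0 -0.2 -1; 0 0 0 0 0 -0.4 -1; 0 0 0 0 0 -0.6 -1; 0 0 0 0 0 -0.8 -1; 0 0 0 0 0 -1 -1; 0 0 0 0 0 -1.2 -1; 0 0 0 0 0 -1.4 -1; 0 0 0 0 0 -1.6 -1; 0 0 0 0 0 -1.8 -1; 0 0 0 0 0 -1.8 -1")

```text
time: 10.05
eef_pos: [0.5122, 0.0337, -0.0086]
orientation: [-1.569, -0.001, 2.413]
force: [0.3, 0.2, -0.8]
opening: 0.0171
```

Run:
```python
from rel import *
from grip import *
from h import *
rel(tgt(.087,.0225))
for n,c,f in [("top",(200,170,300,245),8),("scene",(240,170,340,245),8)]:
    d=arm.get_image(n);im=d["pixels"][...,::-1][c[1]:c[3],c[0]:c[2]];cv2.imwrite(f"pics/i_{n}.png",cv2.resize(im,None,fx=f,fy=f,interpolation=cv2.INTER_CUBIC))
```

```text
t 10.05 p [ 0.5122  0.0337 -0.0086] rpy [-8.9910e+01 -5.0000e-02  1.3827e+02] F [ 0.3  0.2 -0.8] open 0.0171 q6 [ 0.01 -2.4 ]
(np.float64(0.5592894970710542), np.float64(0.08707813535303165), -0.009000000000000001) turn [-0.01  0.    0.01] shift [ 0.02  0.01 -2.85]
```

View pics/i_scene.png

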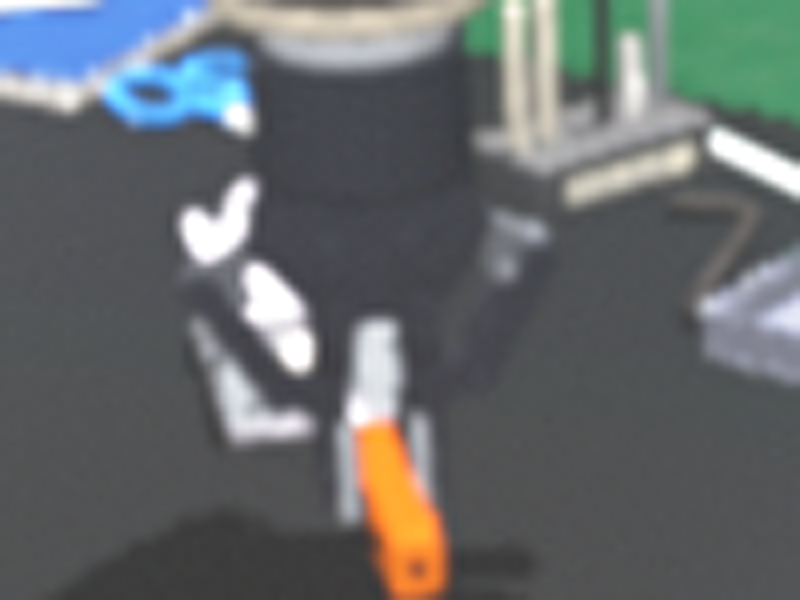

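Request:
send_rows(series="0 0 0 0 0 -0.2 -1; 0 0 0 0 0 -0.4 -1; 0 0 0 0 0 -0.6 -1; 0 0 0 0 0 -0.8 -1; 0 0 0 0 0 -1 -1; 0 0 0 0 0 -1.2 -1; 0 0 0 0 0 -1.4 -1; 0 0 0 0 0 -1.6 -1; 0 0 0 0 0 -1.8 -1; 0 0 0 0 0 -1.9 -1")

```text
time: 11.15
eef_pos: [0.5436, 0.0691, -0.0087]
orientation: [-1.569, -0.001, 2.413]
force: [0.5, 0.1, -0.6]
opening: 0.0172
```

Request:
send_rows(series="0 0 0 0 0 -0.2 -1; 0 0 0 0 0 -0.4 -1; 0 0 0 0 0 -0.6 -1; 0 0 0 0 0 -0.8 -1; 0 0 0 0 0 -0.9 -1; 0 0 0 0 0 -0.95 -1; 0 0 0 0 0 -0.95 -1")

```text
time: 11.85
eef_pos: [0.5594, 0.0869, -0.0088]
orientation: [-1.569, -0.001, 2.413]
force: [0.1, 0.6, 0.0]
opening: 0.0169
```

Run:
```python
from rel import *
from grip import *
from h import *
rel(tgt(.087,.0225),tgt(.087,.0105))
for n,c,f in [("top",(180,150,280,225),8),("scene",(230,160,330,235),8)]:
    d=arm.get_image(n);im=d["pixels"][...,::-1][c[1]:c[3],c[0]:c[2]];cv2.imwrite(f"pics/j_{n}.png",cv2.resize(im,None,fx=f,fy=f,interpolation=cv2.INTER_CUBIC))
```

```text
t 11.85 p [ 0.5594  0.0869 -0.0088] rpy [-8.9890e+01 -7.0000e-02  1.3827e+02] F [0.1 0.6 0. ] open 0.0169 q6 [ 0.1  -2.31]
(np.float64(0.5592894970710542), np.float64(0.08707813535303165), -0.009000000000000001) turn [-0.01  0.01  0.01] shift [ 0.01  0.01 -0.  ]
(np.float64(0.5592894970710542), np.float64(0.08707813535303165), -0.020999999999999998) turn [-0.01  0.01  0.01] shift [ 0.01  0.49 -0.  ]
```

View pics/j_scene.png

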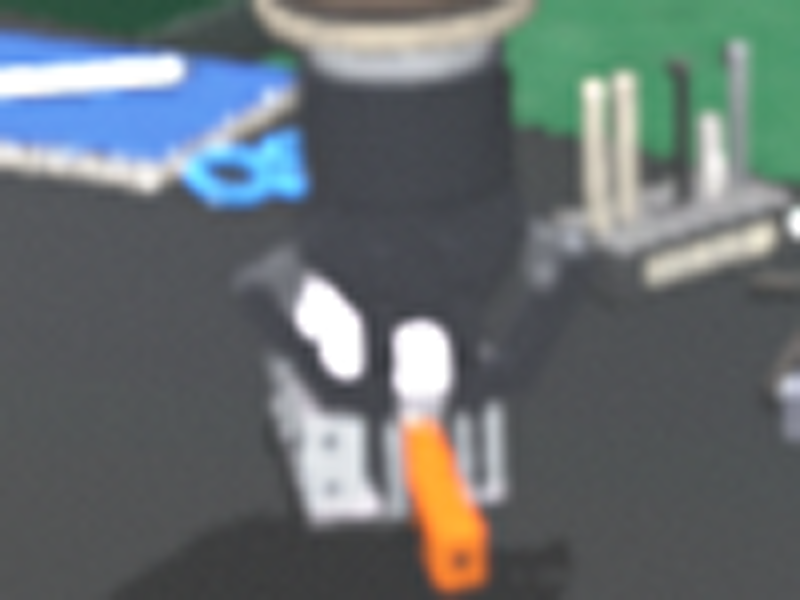

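View pics/j_top.png

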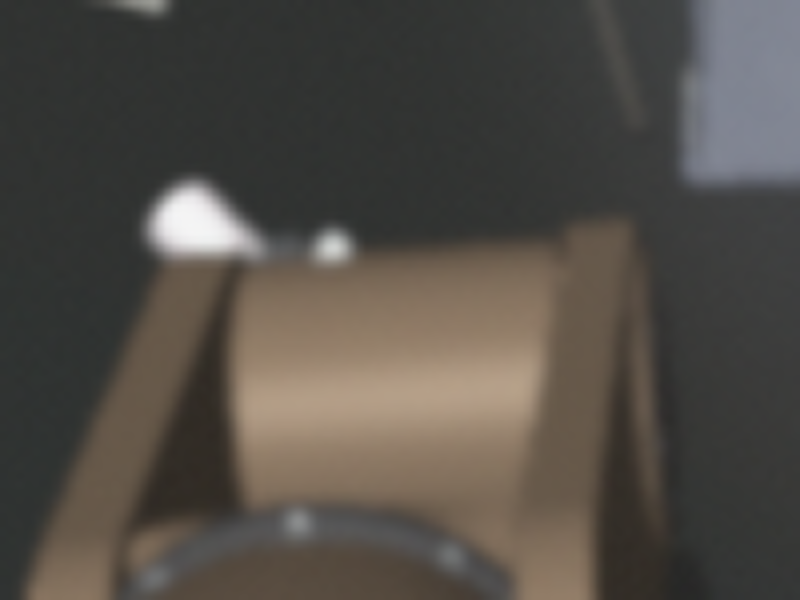

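Request:
send_rows(series="0 0 0 0 0.1 0 -1; 0 0 0 0 0.2 0 -1; 0 0 0 0 0.3 0 -1; 0 0 0 0 0.35 0 -1; 0 0 0 0 0.4 0 -1; 0 0 0 0 0.45 0 -1; 0 0 0 0 0.48 0 -1; 0 0 0 0 0.48 0 -1; 0 0 0 0 0.48 0 -1")

```text
time: 12.85
eef_pos: [0.5593, 0.0868, -0.0208]
orientation: [-1.569, -0.001, 2.413]
force: [-0.0, -0.1, -0.1]
opening: 0.0166
```

Request:
send_rows(series="0 0 0 0 0 0.15 -1; 0 0 0 0 0 0.3 -1; 0 0 0 0 0 0.45 -1; 0 0 0 0 0 0.6 -1; 0 0 0 0 0 0.75 -1; 0 0 0 0 0 0.9 -1; 0 0 0 0 0 1.05 -1; 0 0 0 0 0 1.2 -1; 0 0 0 0 0 1.35 -1; 0 0 0 0 0 1.5 -1")

```text
time: 13.85
eef_pos: [0.534, 0.0586, -0.0207]
orientation: [-1.569, -0.001, 2.413]
force: [1.1, -0.2, -0.8]
opening: 0.0169
```

Request:
send_rows(series="0 0 0 0 0 0.15 -1; 0 0 0 0 0 0.3 -1; 0 0 0 0 0 0.45 -1; 0 0 0 0 0 0.6 -1; 0 0 0 0 0 0.75 -1; 0 0 0 0 0 0.9 -1; 0 0 0 0 0 1.05 -1; 0 0 0 0 0 1.2 -1; 0 0 0 0 0 1.35 -1; 0 0 0 0 0 1.5 -1")

```text
time: 14.85
eef_pos: [0.5088, 0.0303, -0.0206]
orientation: [-1.569, -0.001, 2.413]
force: [0.3, 1.2, -0.6]
opening: 0.0169
```

Run:
```python
from rel import *
from grip import *
from h import *
rel(tgt(0,.0105),tgt(-.05,.006))
for n,c,f in [("top",(180,150,280,225),8),("scene",(230,170,330,245),8)]:
    d=arm.get_image(n);im=d["pixels"][...,::-1][c[1]:c[3],c[0]:c[2]];cv2.imwrite(f"pics/k_{n}.png",cv2.resize(im,None,fx=f,fy=f,interpolation=cv2.INTER_CUBIC))
```

```text
t 14.85 p [ 0.5088  0.0303 -0.0206] rpy [-8.9890e+01 -7.0000e-02  1.3827e+02] F [ 0.3  1.2 -0.6] open 0.0169 q6 [ 0.   -2.41]
(np.float64(0.5013369363446631), np.float64(0.02218976424345645), -0.020999999999999998) turn [-0.01  0.    0.01] shift [0.01 0.02 0.44]
(np.float64(0.4680308669616797), np.float64(-0.015102403060897135), -0.0255) turn [-0.01  0.    0.01] shift [0.01 0.2  2.44]
```

View pics/k_scene.png

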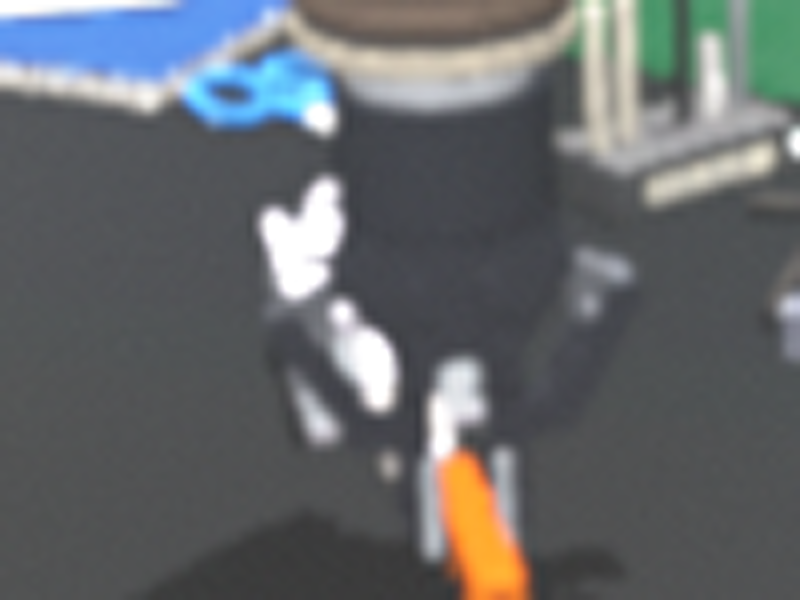

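View pics/k_top.png

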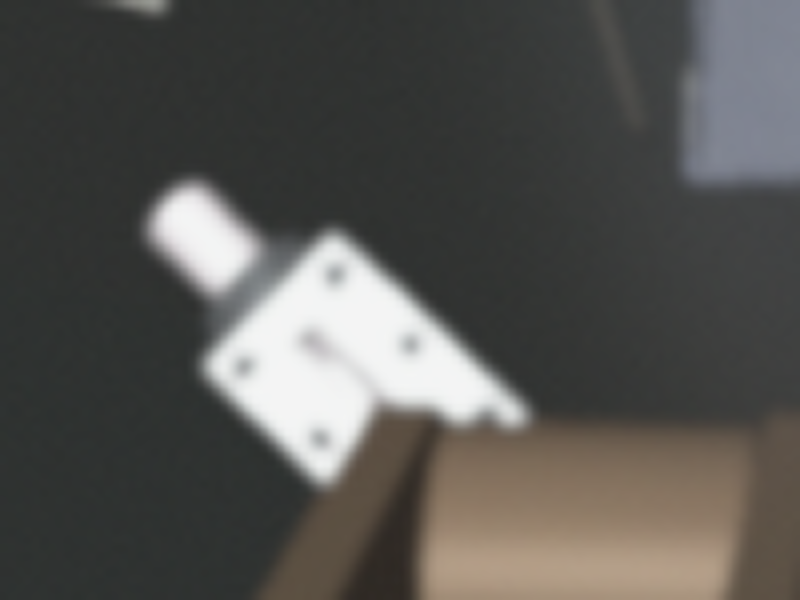

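Request:
send_rows(series="0 0 0 0 0 0.15 -1; 0 0 0 0 0 0.3 -1; 0 0 0 0 0 0.45 -1; 0 0 0 0 0 0.6 -1; 0 0 0 0 0 0.75 -1; 0 0 0 0 0 0.9 -1; 0 0 0 0 0.1 1.05 -1; 0 0 0 0 0.15 1.2 -1; 0 0 0 0 0.18 1.35 -1; 0 0 0 0 0.18 1.5 -1")

```text
time: 15.95
eef_pos: [0.4829, 0.002, -0.0254]
orientation: [-1.568, -0.002, 2.413]
force: [-0.4, 0.3, -0.9]
opening: 0.017
```

Request:
send_rows(series="0 0 0 0 0 0.15 -1; 0 0 0 0 0 0.3 -1; 0 0 0 0 0 0.45 -1; 0 0 0 0 0 0.6 -1; 0 0 0 0 0 0.8 -1; 0 0 0 0 0 1 -1; 0 0 0 0 0 1.2 -1; 0 0 0 0 0 1.2 -1; 0 0 0 0 0 1.2 -1")

```text
time: 16.85
eef_pos: [0.4629, -0.0205, -0.0252]
orientation: [-1.568, -0.002, 2.413]
force: [0.6, -0.2, 0.0]
opening: 0.017
```

Run:
```python
from rel import *
from grip import *
from h import *
rel(tgt(0,.0105),tgt(-.05,.006))
for n,c,f in [("top",(200,170,300,245),8),("scene",(240,180,340,255),8)]:
    d=arm.get_image(n);im=d["pixels"][...,::-1][c[1]:c[3],c[0]:c[2]];cv2.imwrite(f"pics/l_{n}.png",cv2.resize(im,None,fx=f,fy=f,interpolation=cv2.INTER_CUBIC))
```

```text
t 16.85 p [ 0.4629 -0.0205 -0.0252] rpy [-8.9830e+01 -1.3000e-01  1.3823e+02] F [ 0.6 -0.2  0. ] open 0.017 q6 [-0.11 -2.52]
(np.float64(0.5013369363446631), np.float64(0.02218976424345645), -0.020999999999999998) turn [-0.02  0.    0.02] shift [-0.01 -0.18 -2.3 ]
(np.float64(0.4680308669616797), np.float64(-0.015102403060897135), -0.0255) turn [-0.02  0.    0.02] shift [-0.01  0.01 -0.3 ]
```

View pics/l_scene.png

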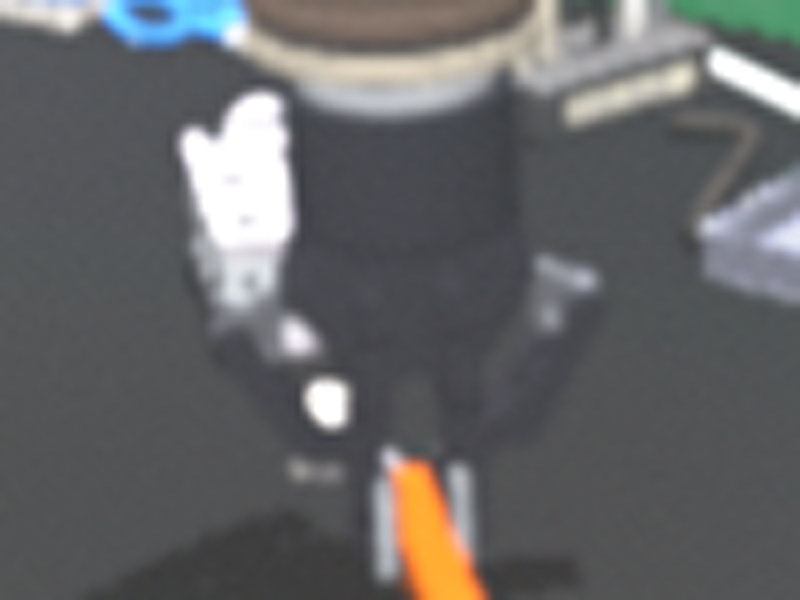

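View pics/l_top.png

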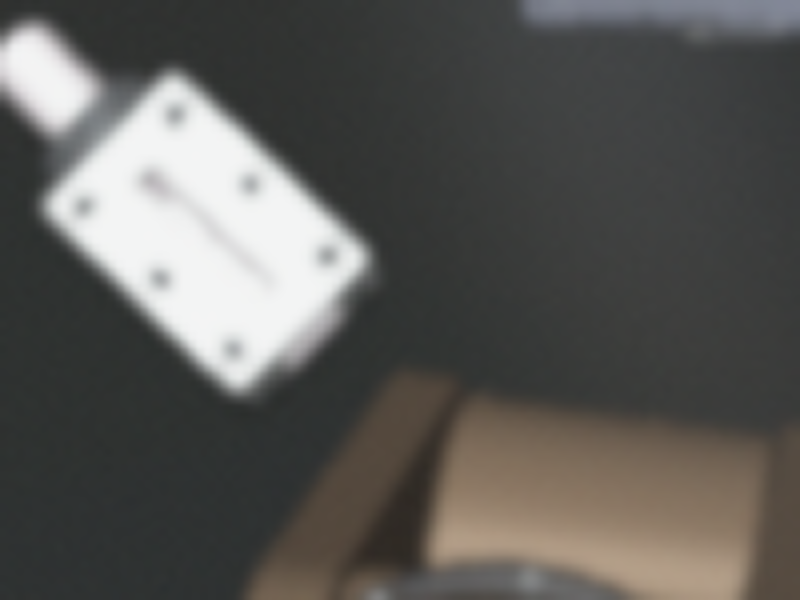

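Request:
send_rows(series="0 0 0 0 -0.3 0 -1; 0 0 0 0 -0.8 0 -1; 0 0 0 0 -1.6 0 -1; 0 0 0 0 -2.6 0 -1; 0 0 0 0 -3.4 0 -1; 0 0 0 0 -4 0 -1; 0 0 0 0 -4 0 -1")

```text
time: 17.65
eef_pos: [0.4647, -0.0203, 0.0769]
orientation: [-1.57, 0.001, 2.413]
force: [0.5, 0.1, -0.9]
opening: 0.0169
```

Run:
```python
from rel import *
from h import *
rel((.5275,-.1445,.06,.994))
for n,c,f in [("top",(200,170,300,245),8),("scene",(240,180,340,255),8)]:
    d=arm.get_image(n);im=d["pixels"][...,::-1][c[1]:c[3],c[0]:c[2]];cv2.imwrite(f"pics/m_{n}.png",cv2.resize(im,None,fx=f,fy=f,interpolation=cv2.INTER_CUBIC))
```

```text
t 17.65 p [ 0.4647 -0.0203  0.0769] rpy [-8.9950e+01  3.0000e-02  1.3827e+02] F [ 0.5  0.1 -0.9] open 0.0169 q6 [-0.11 -2.52]
(0.5275, -0.1445, 0.06) turn [-0.000e+00  1.016e+01 -1.000e-02] shift [-5.18  0.68  2.04]
```

View pics/m_scene.png

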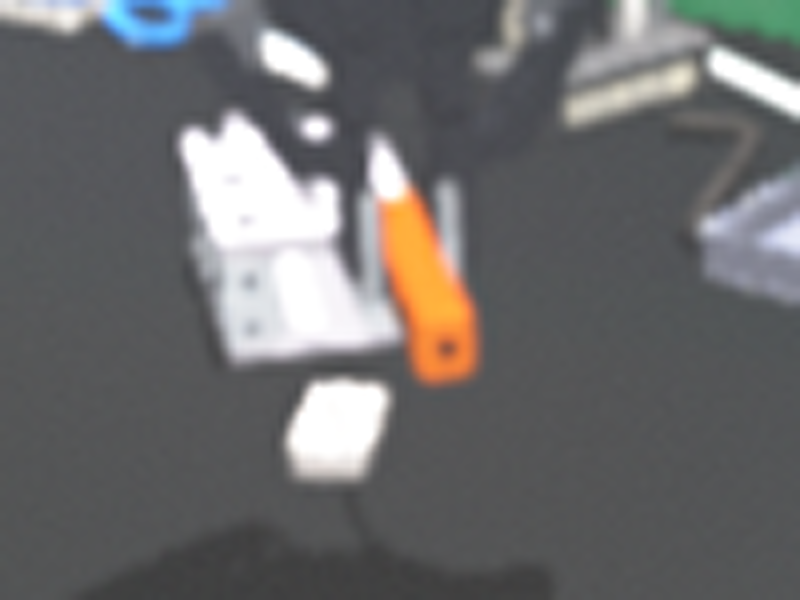

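Request:
send_rows(series="0 1 0 -0.5 0 0.2 -1; 0 2 0 -1 0 0.4 -1; 0 3 0 -1.5 0.1 0.6 -1; 0 4 0 -2 0.1 0.8 -1; 0 5 0 -2.5 0.2 1 -1; 0 6 0 -3 0.3 1.2 -1; 0 7 0 -3.6 0.4 1.4 -1; 0 8 0 -4.1 0.5 1.6 -1; 0 9 0 -4.6 0.6 1.8 -1; 0 10.16 0 -5.18 0.68 2.04 -1")

```text
time: 18.75
eef_pos: [0.5256, -0.1445, 0.0567]
orientation: [-1.567, 0.003, 1.001]
force: [-0.6, -0.0, -1.0]
opening: 0.0166
```

```bash
python3 -c "
from rel import *
rel((.5275,-.1445,-.029,.994))"
```

```text
t 18.75 p [ 0.5256 -0.1445  0.0567] rpy [-89.78   0.15  57.35] F [-0.6 -0.  -1. ] open 0.0166 q6 [-0.32 -1.32]
(0.5275, -0.1445, -0.029) turn [-0.03  0.05 -0.02] shift [ 0.05  3.43 -0.08]
```

Request:
send_rows(series="0 0 0 0 0.8 -0.05 -1; 0 0 0 0 1.7 -0.05 -1; 0 0 0 0 2.5 -0.05 -1; 0 0 0 0 3 -0.05 -1; 0 0 0 0 3.3 -0.05 -1; 0 0 0 0 3.42 -0.05 -1; 0 0 0 0 3.47 -0.05 -1; 0 0 0 0 3.47 -0.05 -1; 0 0 0 0 3.47 -0.05 -0.4; 0 0 0 0 3.47 -0.05 0.2")

```text
time: 19.75
eef_pos: [0.5266, -0.1454, -0.0295]
orientation: [-1.568, 0.002, 1.001]
force: [1.0, 1.0, 0.5]
opening: 0.0389
```

Request:
send_rows(series="0 0 0 0 0 0 0.6; 0 0 0 0 0 0 0.6; 0 0 0 0 -0.4 0 0.6; 0 0 0 0 -1.2 0 0.6; 0 0 0 0 -2.2 0 0.6; 0 0 0 0 -3.5 0 0.6; 0 0 0 0 -5 0 0.6; 0 0 0 2 -5.5 -1 0.6; 0 0 0 3.5 -5.5 -2 0.6; 0 0 0 3.5 -5.5 -2 0.6")

```text
time: 20.75
eef_pos: [0.6221, -0.0967, 0.1098]
orientation: [-1.573, -0.0, 1.003]
force: [-0.4, -0.3, -0.2]
opening: 0.0684
```

Run:
```python
from rel import *
from h import *
rel((.535,.06,.06,.994))
for n,c,f in [("top",(200,170,400,320),4),("scene",(240,170,400,290),5)]:
    d=arm.get_image(n);np.savez(f"{n}5.npz",**d);im=d["pixels"][...,::-1][c[1]:c[3],c[0]:c[2]];cv2.imwrite(f"pics/n_{n}.png",cv2.resize(im,None,fx=f,fy=f,interpolation=cv2.INTER_CUBIC))
```

```text
t 20.75 p [ 0.6221 -0.0967  0.1098] rpy [-9.015e+01 -3.000e-02  5.745e+01] F [-0.4 -0.3 -0.2] open 0.0684 q6 [-0.2 -1.2]
(0.535, 0.06, 0.06) turn [0.02 0.06 0.  ] shift [3.41 1.98 6.31]
```

View pics/n_scene.png

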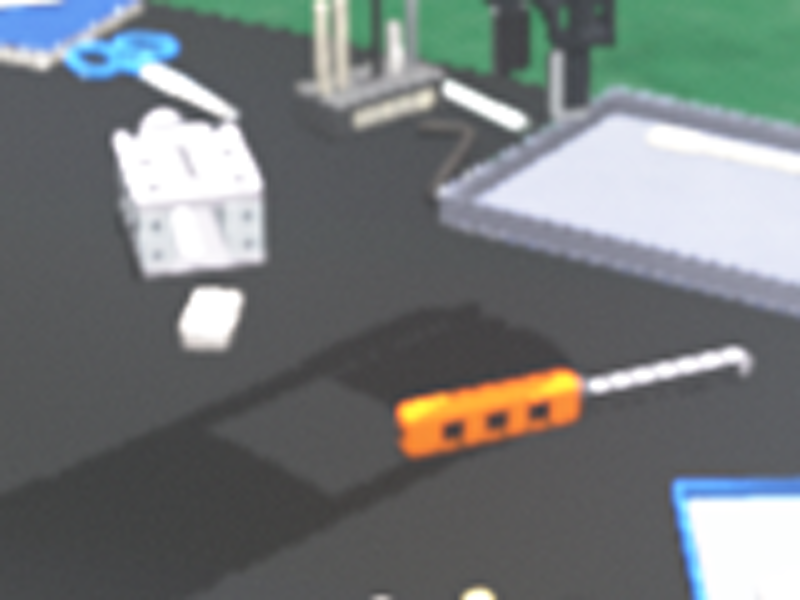

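View pics/n_top.png

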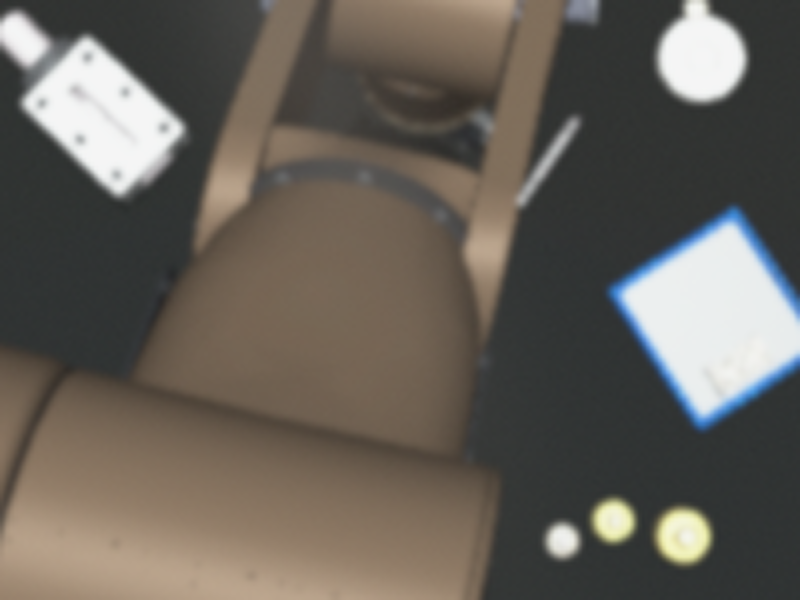

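Request:
send_rows(series="0 0 0 -1.4 -0.4 -0.9 0.6; 0 0 0 -2.8 -0.8 -1.8 0.6; 0 0 0 -4.2 -1.2 -2.7 0.6; 0 0 0 -5.6 -1.6 -3.6 0.6; 0 0 0 -7 -2 -4.5 0.6; 0 0 0 -8.4 -2 -5.4 0.6; 0 0 0 -8.4 -2 -5.4 0.6")

```text
time: 21.55
eef_pos: [0.6161, -0.353, 0.1586]
orientation: [-1.569, 0.003, 0.998]
force: [-0.1, 0.2, -0.7]
opening: 0.0681
```

Run:
```python
from rel import *
from h import *
rel((.535,.06,.06,.994))
for n,c,f in [("top",(220,180,300,240),10)]:
    d=arm.get_image(n);np.savez(f"{n}6.npz",**d);im=d["pixels"][...,::-1][c[1]:c[3],c[0]:c[2]];cv2.imwrite(f"pics/o_{n}.png",cv2.resize(im,None,fx=f,fy=f,interpolation=cv2.INTER_CUBIC))
    print(proj(d,[.5356,.0606,.013]))
```

```text
t 21.55 p [ 0.6161 -0.353   0.1586] rpy [-89.91   0.19  57.19] F [-0.1  0.2 -0.7] open 0.0681 q6 [-0.56 -1.56]
(0.535, 0.06, 0.06) turn [-0.01  0.03 -0.02] shift [12.14  3.92 11.67]
[257.55859573 229.32149007]
```

View pics/o_top.png

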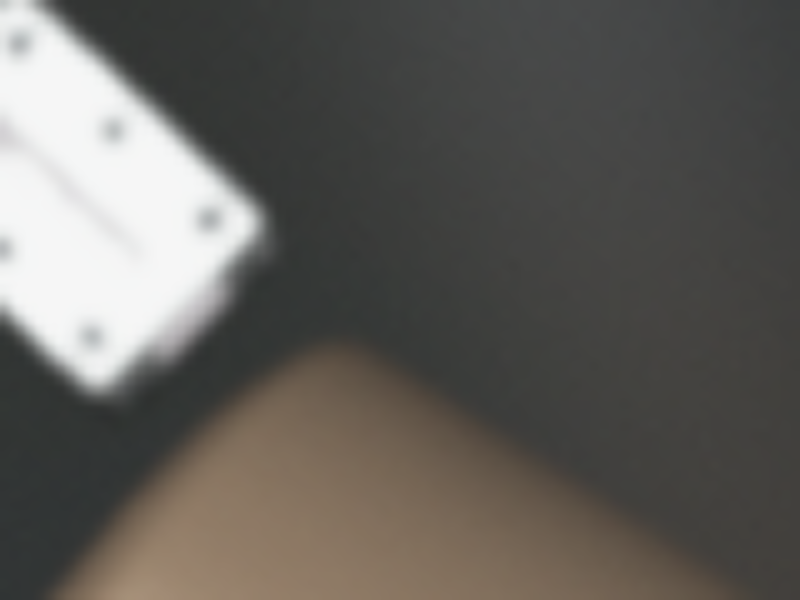

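```bash
cat > hull.py <<'E'
from h import *
from scipy.optimize import minimize
def hullfit(d,soft,roi,dims,z0,x0s,S=8):
    u0,v0,u1,v1=roi;tgt=soft[v0:v1,u0:u1]
    def ren(p):
        c,s=np.cos(p[2]),np.sin(p[2]);q=[]
        for a in(-.5,.5):
            for b in(-.5,.5):
                for h in(0,1):
                    X,Y=a*dims[0],b*dims[1];q.append((proj(d,[p[0]+c*X-s*Y,p[1]+s*X+c*Y,z0+h*dims[2]])+.5-np.array([u0,v0]))*S)
        q=cv2.convexHull(np.round(np.array(q)*16).astype(np.int32))
        im=np.zeros(((v1-v0)*S,(u1-u0)*S),np.float32);cv2.fillPoly(im,[q],1,cv2.LINE_8,4)
        return cv2.resize(cv2.GaussianBlur(im,(0,0),.6*S),(u1-u0,v1-v0),interpolation=cv2.INTER_AREA)
    f=lambda p:((ren(p)-tgt)**2).mean();best=None
    for x0 in x0s:
        x0=np.array(x0);r=minimize(f,x0,method="Nelder-Mead",options=dict(initial_simplex=x0+np.array([[0,0,0],[.006,0,0],[0,.006,0],[0,0,.15]]),xatol=1e-5,fatol=1e-9))
        if best is None or r.fun<best.fun:best=r
    return best.x,best.fun
E
python3 - <<'E'
from rel import *
from hull import *
d=arm.get_image("scene");np.savez("scene6.npz",**d);W=cloud(d)
g=d["pixels"].astype(float).min(-1);print(g[222:252:3,268:296:2].astype(int))
m=(W[...,2]>.005)&(W[...,2]<.03)&(g>110);m[:222]=0;m[255:]=0;m[:,:265]=0;m[:,300:]=0
print(m.sum(),np.median(W[m],0));tp=W[m&(W[...,2]>.010)];print(len(tp),tp.mean(0),cv2.minAreaRect((tp[:,:2]*1000).astype(np.float32)))
soft=np.clip((g-60)/(np.percentile(g[m],70)-60),0,1)
c=tp.mean(0)
roi=(266,226,300,254)
print(hullfit(d,soft,roi,(.025,.05,.013),0,[[c[0],c[1],a] for a in (-1.2,-.8,-.4,0)]))
E
```

```text
[[176 220 223 231 241 235 235 239 235 206 178 173 141  89]
 [ 99 130 112 107 104  94  86  84  85  85  88  87  90  90]
 [ 88  88  89  89  86 159 255 255 245 239 135  86  87  88]
 [ 87  88  89  87 107 255 255 255 255 255 140  86  89  88]
 [ 86  86  87  85 227 255 255 255 255 247  96  87  87  89]
 [ 87  86  87  85 157 226 235 243 238 132  87  86  88  87]
 [ 87  86  87  86  93 104 111 109 109  88  88  85  88  86]
 [ 83  84  86  86  85  86  87  86  87  85  86  86  86  85]
 [ 85  85  86  84  86  85  86  86  85  85  86  85  85  86]
 [ 83  85  86  84  85  84  85  85  85  85  85  85  87  87]]
118 [0.52431836 0.06665138 0.01285843]
83 [0.52395282 0.06723455 0.013721  ] ((543.8621826171875, 91.87188720703125), (113.806884765625, 41.90840530395508), 53.04884338378906)
(array([ 0.53142169,  0.07284189, -1.10342589]), np.float64(0.017128667471209395))
```

Run:
```python
from hull import *
d=dict(np.load("scene6.npz"));W=cloud(d)
g=d["pixels"].astype(float).min(-1)
soft=np.clip((g-90)/(250-90),0,1)
roi=(270,227,298,250);soft[:227]=0
m=soft>.5;m[:227]=0;m[250:]=0;m[:,:270]=0;m[:,298:]=0
tp=W[m];tp=tp[tp[:,2]>.009];print(np.median(tp,0),cv2.minAreaRect((tp[:,:2]*1000).astype(np.float32)))
for a in (-1.2,-.9,-.6,-.3,.3):
  r=hullfit(d,soft,roi,(.025,.05,.013),0,[[.527,.067,a]]);print(r,np.degrees(r[0][2]))
p=r[0]
print('handle scene-check')
```

```text
[0.52324232 0.066579   0.01392692] ((525.62548828125, 68.06437683105469), (54.62422180175781, 25.195791244506836), 29.141984939575195)
(array([ 0.53001938,  0.07204194, -1.08459788]), np.float64(0.0026718164898170142)) -62.14288080296201
(array([ 0.53060855,  0.07250742, -1.09699903]), np.float64(0.002667441620461186)) -62.85341482188423
(array([ 0.53066855,  0.07239401, -1.09582059]), np.float64(0.002553665371438478)) -62.785895022654906
(array([ 0.53085114,  0.07229426, -1.08572571]), np.float64(0.0026967028236759265)) -62.20750076154131
(array([0.53010827, 0.07180068, 2.04953901]), np.float64(0.0027844074436369987)) 117.4299353305072
handle scene-check
```

Run:
```python
from rel import *
from hull import *
d=dict(np.load("scene6.npz"))
g=d["pixels"].astype(float).min(-1);soft=np.clip((g-90)/(250-90),0,1);soft[:227]=0
for a in (-1.2,-.9,-.6):
  r=hullfit(d,soft,(270,227,298,250),(.025,.05,.001),.012,[[.527,.067,a]]);print(r[0],r[1],np.degrees(r[0][2])+90)
# mate
T=np.array([.4826,-.3376]);a=-.9674;ex=np.array([np.cos(a),np.sin(a)]);ey=np.array([-ex[1],ex[0]])
for n in("top0","scene0"):
    d=dict(np.load(n+".npz"));W=cloud(d).reshape(-1,3);l=np.stack([(W[:,:2]-T)@ex,(W[:,:2]-T)@ey,W[:,2]],-1)
    k=(abs(l[:,0])<.055)&(abs(l[:,1])<.06)&(l[:,2]>.0105)&(l[:,2]<.022);k&=l[:,1]<.02
    p=l[k];print(n,k.sum(),p.mean(0).round(4),cv2.minAreaRect((p[:,:2]*1000).astype(np.float32)))
    cov=np.cov(p[:,:2].T);w,v=np.linalg.eigh(cov);print(np.sqrt(w)*1000,np.degrees(np.arctan2(v[1,1],v[0,1])))
c=(360,255,445,305);d=dict(np.load("scene0.npz"))
im=d["pixels"][...,::-1][c[1]:c[3],c[0]:c[2]].astype(float);im=np.clip((im-150)*2.4,0,255).astype(np.uint8);cv2.imwrite("pics/p1.png",cv2.resize(im,None,fx=9,fy=9,interpolation=cv2.INTER_CUBIC))
c=(350,220,410,280);d=dict(np.load("top0.npz"))
im=d["pixels"][...,::-1][c[1]:c[3],c[0]:c[2]].astype(float);im=np.clip((im-180)*4,0,255).astype(np.uint8);cv2.imwrite("pics/p2.png",cv2.resize(im,None,fx=9,fy=9,interpolation=cv2.INTER_CUBIC))
```

```text
[ 0.52425463  0.06635474 -1.0438271 ] 0.03846135292172302 30.193112520520977
[ 0.52388103  0.06588141 -1.07792653] 0.03792066020657385 28.23935945057115
[ 0.52536558  0.06613956 -1.03982622] 0.03912540676269475 30.422346024971738
top0 106 [-0.0069 -0.0416  0.0149] ((-8.100946426391602, -46.553733825683594), (62.611183166503906, 96.87380981445312), 45.487552642822266)
[ 9.45546137 16.26438363] 171.5491097397015
scene0 190 [-0.0085 -0.0471  0.0162] ((-8.715841293334961, -44.7257194519043), (49.270660400390625, 28.533220291137695), 0.5875505208969116)
[ 8.58435247 14.17470069] -179.3917590898247
```

View pics/p1.png

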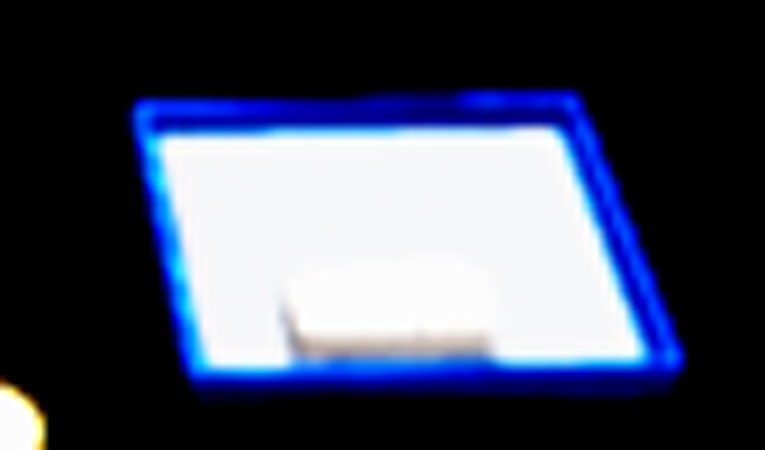

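View pics/p2.png

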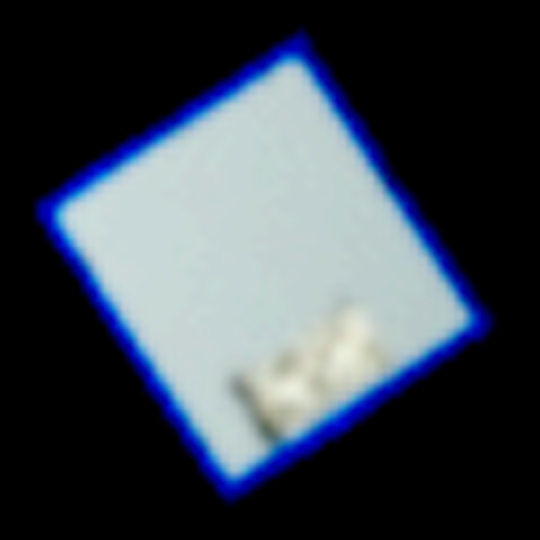

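```bash
python3 -c "
from rel import *
rel((.5255,.067,.06,2.068))"
```

```text
t 21.65 p [ 0.6162 -0.3485  0.1579] rpy [-89.77   0.13  57.29] F [ 0.1  0.5 -1.2] open 0.0681 q6 [-0.56 -1.56]
(0.5255, 0.067, 0.06) turn [-0.03 -7.65  0.  ] shift [12.03  3.94 12.02]
```

Request:
send_rows(series="0 -0.7 0 1 0 1 0.4; 0 -1.4 0 2.1 0 2.1 0.4; 0 -2.2 0 3.3 0 3.3 0.4; 0 -3 0 4.5 0 4.5 0.4; 0 -3.8 0 5.7 0.2 5.7 0.4; 0 -4.6 0 6.9 0.5 6.9 0.4; 0 -5.4 0 8.1 0.9 8.1 0.4; 0 -6.1 0 9.3 1.4 9.3 0.4; 0 -6.8 0 10.5 2 10.5 0.4; 0 -7.4 0 11.5 2.5 11.5 0.4")

```text
time: 22.65
eef_pos: [0.5268, 0.0513, 0.0955]
orientation: [-1.566, -0.003, 2.038]
force: [-0.4, 0.6, 0.1]
opening: 0.0597
```

Request:
send_rows(series="0 0 0 0 0 0 0.4")

```text
time: 22.75
eef_pos: [0.5231, 0.0552, 0.0942]
orientation: [-1.563, -0.005, 2.045]
force: [0.3, -0.6, 1.5]
opening: 0.0594
```

```bash
python3 -c "
from rel import *
rel((.5255,.067,.03,2.068))"
```

```text
t 22.75 p [0.5231 0.0552 0.0942] rpy [-89.53  -0.3  117.19] F [ 0.3 -0.6  1.5] open 0.0594 q6 [ 0.05 -2.  ]
(0.5255, 0.067, 0.03) turn [-0.06 -0.16  0.04] shift [ 0.36  2.57 -0.32]
```

Request:
send_rows(series="-0.06 -0.16 0.04 0.2 0.6 -0.2 0.4; -0.06 -0.16 0.04 0.36 1.4 -0.32 0.4; -0.06 -0.16 0.04 0.36 2.1 -0.32 0.4; -0.06 -0.16 0.04 0.36 2.57 -0.32 0.4; -0.06 -0.16 0.04 0.36 2.57 -0.32 0.4; -0.06 -0.16 0.04 0.36 2.57 -0.32 0.4")

```text
time: 23.35
eef_pos: [0.5253, 0.0668, 0.0304]
orientation: [-1.571, 0.0, 2.067]
force: [-1.2, -1.0, 0.1]
opening: 0.0599
```

Run:
```python
from rel import *
from h import *
rel((.5255,.067,-.033,2.068))
for n,c,f in [("scene",(240,180,340,255),8)]:
    d=arm.get_image(n);im=d["pixels"][...,::-1][c[1]:c[3],c[0]:c[2]];cv2.imwrite(f"pics/q_{n}.png",cv2.resize(im,None,fx=f,fy=f,interpolation=cv2.INTER_CUBIC))
```

```text
t 23.35 p [0.5253 0.0668 0.0304] rpy [-9.0000e+01  1.0000e-02  1.1845e+02] F [-1.2 -1.   0.1] open 0.0599 q6 [ 0.07 -2.  ]
(0.5255, 0.067, -0.033) turn [-0. -0. -0.] shift [ 0.01  2.53 -0.01]
```

View pics/q_scene.png

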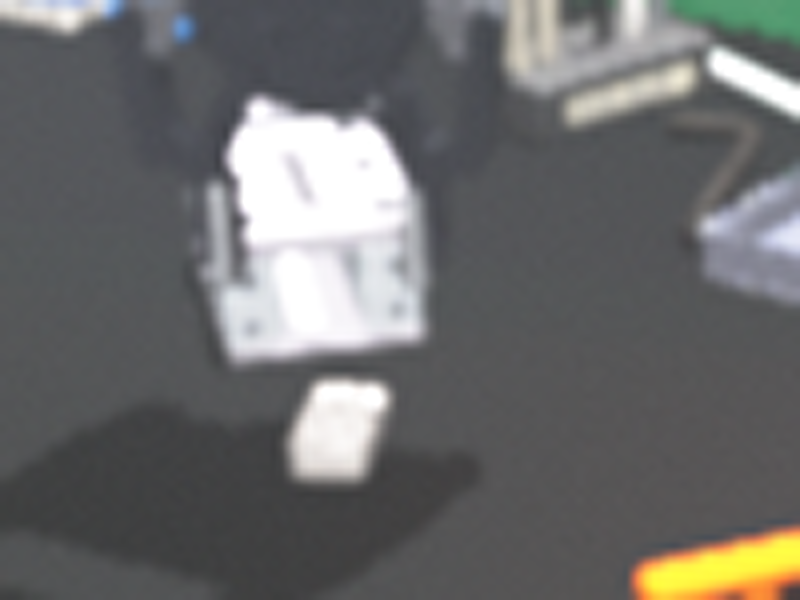

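Request:
send_rows(series="0 0 0 0 0.6 0 0.4; 0 0 0 0 1.3 0 0.4; 0 0 0 0 1.9 0 0.4; 0 0 0 0 2.3 0 0.4; 0 0 0 0 2.45 0 0.4; 0 0 0 0 2.53 0 0.4; 0 0 0 0 2.53 0 0.1; 0 0 0 0 2.53 0 -0.2; 0 0 0 0 2.53 0 -0.5; 0 0 0 0 2.53 0 -0.8", newtons=40)

```text
time: 24.4
eef_pos: [0.5261, 0.0668, -0.0319]
orientation: [-1.572, 0.001, 2.068]
force: [-1.1, -0.8, 7.6]
opening: 0.0237
```

Request:
send_rows(series="0 0 0 0 0 0 -1; 0 0 0 0 0 0 -1; 0 0 0 0 0 0 -1")

```text
time: 24.7
eef_pos: [0.5262, 0.0668, -0.0318]
orientation: [-1.572, 0.001, 2.068]
force: [-0.4, -0.3, -0.8]
opening: 0.0237
```

Request:
send_rows(series="0 0 0 0 -0.3 0 -1; 0 0 0 0 -0.8 0 -1; 0 0 0 0 -1.6 0 -1; 0 0 0 0 -2.6 0 -1; 0 0 0 0 -3.6 0 -1; 0 0 0 0 -4.4 0 -1; 0 0 0 0 -4.4 0 -1")

```text
time: 25.4
eef_pos: [0.5278, 0.067, 0.0815]
orientation: [-1.577, 0.003, 2.068]
force: [1.4, -0.8, -1.6]
opening: 0.024
```

Run:
```python
from rel import *
from h import *
T=np.array([.4826,-.3376]);a=-.9674;ex=np.array([np.cos(a),np.sin(a)]);ey=np.array([-ex[1],ex[0]])
p=T-ex*.005+ey*.02;print(p,a+np.pi/2)
rel((.56,-.1,.08,a+np.pi/2),(*p,.06,a+np.pi/2))
for n,c,f in [("scene",(240,150,340,225),8)]:
    d=arm.get_image(n);im=d["pixels"][...,::-1][c[1]:c[3],c[0]:c[2]];cv2.imwrite(f"pics/r_{n}.png",cv2.resize(im,None,fx=f,fy=f,interpolation=cv2.INTER_CUBIC))
```

```text
[ 0.49623105 -0.32213409] 0.6033963267948965
t 25.4 p [0.5278 0.067  0.0815] rpy [-90.35   0.17 118.46] F [ 1.4 -0.8 -1.6] open 0.024 q6 [ 0.07 -2.  ]
(0.56, -0.1, 0.08) turn [5.000e-02 1.049e+01 1.000e-02] shift [-6.49  0.07  2.05]
(np.float64(0.49623105135758816), np.float64(-0.3221340878417472), 0.06) turn [5.000e-02 1.049e+01 1.000e-02] shift [-13.08   0.85   8.53]
```

View pics/r_scene.png

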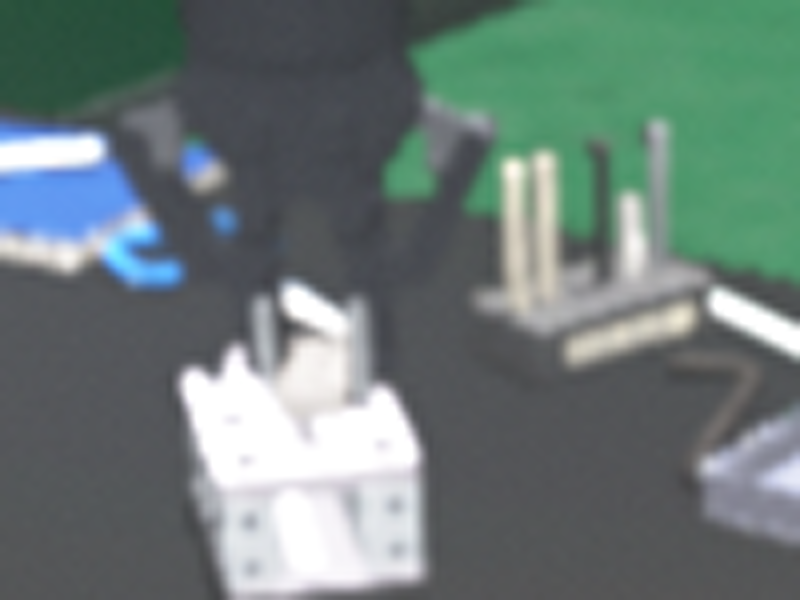

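Request:
send_rows(series="0 1 0 -1.3 0 0.8 -1; 0 2 0 -2.6 0 1.7 -1; 0 3 0 -3.9 0 2.5 -1; 0 4 0 -5.2 0 3.4 -1; 0 5 0 -6.5 0 4.3 -1; 0 6 0 -7.8 0.1 5.1 -1; 0 7 0 -9.1 0.2 5.9 -1; 0 8 0 -10.4 0.3 6.8 -1; 0 9 0 -11.7 0.4 7.7 -1; 0 10 0 -13.08 0.5 8.53 -1")

```text
time: 26.45
eef_pos: [0.4942, -0.3233, 0.0664]
orientation: [-1.572, -0.004, 0.665]
force: [0.3, 0.4, -0.4]
opening: 0.0238
```

Request:
send_rows(series="0 0 0 0 0 0 -1; 0 0 0 0 0 0 -1")

```text
time: 26.65
eef_pos: [0.4932, -0.3237, 0.0654]
orientation: [-1.57, -0.003, 0.664]
force: [0.2, 1.3, -0.9]
opening: 0.0238
```

Run:
```python
from rel import *
from h import *
rel((.4962,-.3221,.02,.603))
for n,c,f in [("scene",(350,200,460,300),7.2)]:
    d=arm.get_image(n);np.savez("scene7.npz",**d);im=d["pixels"][...,::-1][c[1]:c[3],c[0]:c[2]];cv2.imwrite(f"pics/s_{n}.png",cv2.resize(im,None,fx=f,fy=f,interpolation=cv2.INTER_CUBIC)[:600])
```

```text
t 26.65 p [ 0.4932 -0.3237  0.0654] rpy [-89.98  -0.19  38.04] F [ 0.2  1.3 -0.9] open 0.0238 q6 [-0.63 -1.3 ]
(0.4962, -0.3221, 0.02) turn [-0.    0.44  0.02] shift [ 0.13  1.82 -0.02]
```

View pics/s_scene.png

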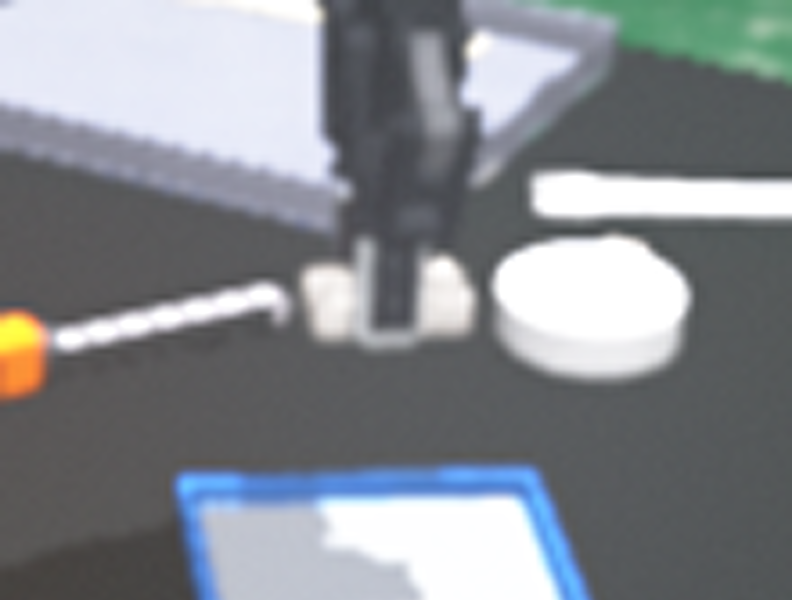

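Request:
send_rows(series="0 0.44 0.02 0.13 0.5 0 -1; 0 0.44 0.02 0.13 1.2 0 -1; 0 0.44 0.02 0.13 1.9 0 -1; 0 0.44 0.02 0.13 2.5 0 -1; 0 0.44 0.02 0.13 3 0 -1; 0 0.44 0.02 0.13 3.3 0 -1; 0 0.44 0.02 0.13 3.5 0 -1; 0 0.44 0.02 0.13 3.6 0 -1; 0 0.44 0.02 0.13 3.66 0 -1; 0 0.44 0.02 0.13 3.66 0 -1")

```text
time: 27.7
eef_pos: [0.4963, -0.3207, -0.0257]
orientation: [-1.571, -0.001, 0.604]
force: [0.4, -0.5, -1.4]
opening: 0.0237
```

Run:
```python
from rel import *
from h import *
rel((.4962,-.3221,-.0285,.603))
for n,c,f in [("scene",(350,220,460,300),7.2)]:
    d=arm.get_image(n);im=d["pixels"][...,::-1][c[1]:c[3],c[0]:c[2]];cv2.imwrite(f"pics/t_{n}.png",cv2.resize(im,None,fx=f,fy=f,interpolation=cv2.INTER_CUBIC)[:600])
```

```text
t 27.7 p [ 0.4963 -0.3207 -0.0257] rpy [-8.999e+01 -4.000e-02  3.461e+01] F [ 0.4 -0.5 -1.4] open 0.0237 q6 [-0.63 -1.23]
(0.4962, -0.3221, -0.0285) turn [-0.    0.01  0.  ] shift [-0.03  0.11 -0.04]
```

View pics/t_scene.png

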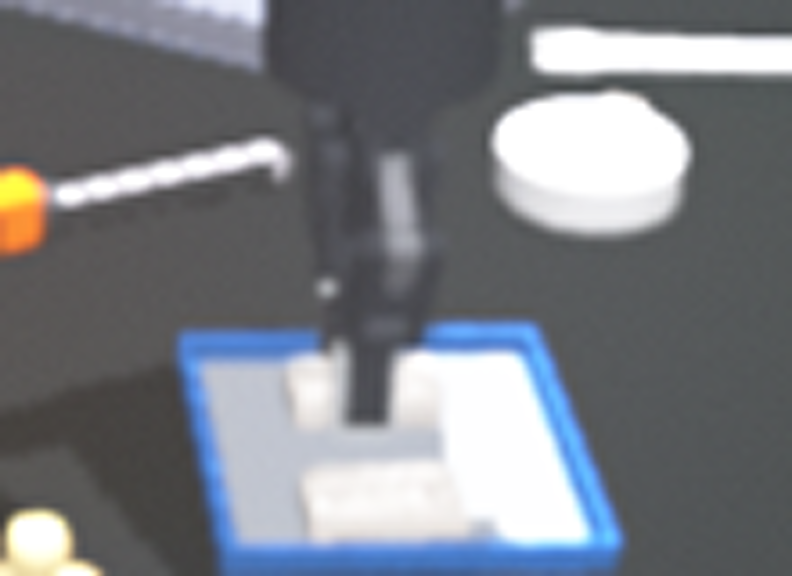

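Request:
send_rows(series="0 0 0 0 0.06 0 -1; 0 0 0 0 0.11 0 -1; 0 0 0 0 0.11 0 -1; 0 0 0 0 0.11 0 -0.4; 0 0 0 0 0.11 0 -0.2; 0 0 0 0 0.11 0 -0.05; 0 0 0 0 0.11 0 -0.05; 0 0 0 0 0.11 0 -0.05")

```text
time: 28.55
eef_pos: [0.4963, -0.3207, -0.0283]
orientation: [-1.571, -0.001, 0.604]
force: [-0.2, -0.4, 0.5]
opening: 0.0409
```

Request:
send_rows(series="0 0 0 0 -0.4 0 -0.05; 0 0 0 0 -1 0 -0.05; 0 0 0 0 -2 0 -0.05; 0 0 0 0 -3 0 0; 0 0 0 0 -4 0 0; 0 0 0 0 -5 0 0; 0 0 0 0 -6 0 0; 0 0 0 0 -6 0 0")

```text
time: 29.35
eef_pos: [0.4981, -0.3221, 0.1264]
orientation: [-1.577, -0.003, 0.604]
force: [0.9, -0.0, -0.3]
opening: 0.0426
```

Run:
```python
from rel import *
from h import *
rel((.55,.2,.15,.603))
for n,c,f in [("scene",(350,220,460,300),7.2)]:
    d=arm.get_image(n);im=d["pixels"][...,::-1][c[1]:c[3],c[0]:c[2]];cv2.imwrite(f"pics/u_{n}.png",cv2.resize(im,None,fx=f,fy=f,interpolation=cv2.INTER_CUBIC)[:600])
```

```text
t 29.35 p [ 0.4981 -0.3221  0.1264] rpy [-90.34  -0.16  34.62] F [ 0.9 -0.  -0.3] open 0.0426 q6 [-0.63 -1.23]
(0.55, 0.2, 0.15) turn [0.04 0.01 0.02] shift [13.58 -1.   16.  ]
```

View pics/u_scene.png

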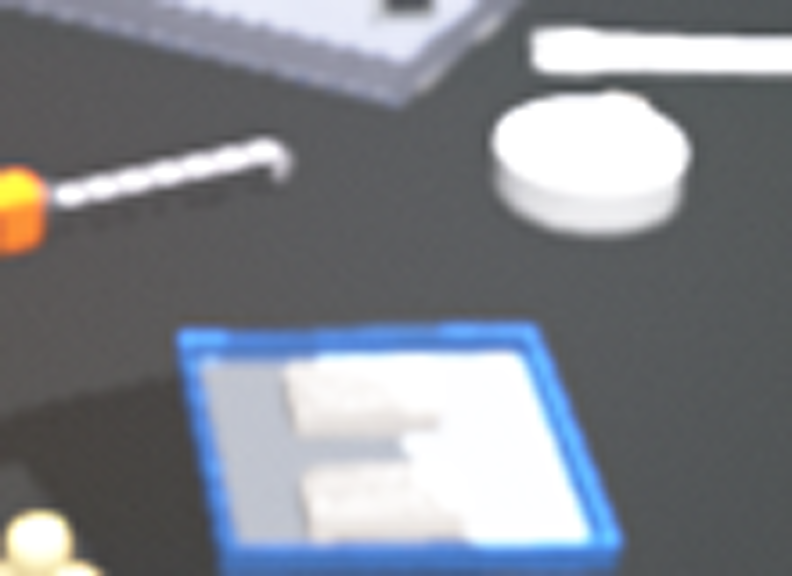

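Request:
send_rows(series="0 0 0 1.2 -0.3 1.5 0; 0 0 0 2.4 -0.6 3 0; 0 0 0 3.7 -1 4.5 0; 0 0 0 5 -1 6 0; 0 0 0 6.3 -1 7.5 0; 0 0 0 7.6 -1 9 0; 0 0 0 8.9 -1 10.5 0; 0 0 0 10.2 -1 12 0; 0 0 0 11.5 -1 13.6 0; 0 0 0 11.5 -1 13.6 0")

```text
time: 30.4
eef_pos: [0.5405, 0.1268, 0.1488]
orientation: [-1.574, -0.003, 0.608]
force: [-0.4, -0.6, 0.2]
opening: 0.0428
```

Run:
```python
from rel import *
from hull import *
rel((.55,.2,.15,.603))
d=arm.get_image("top");np.savez("top8.npz",**d)
c=(290,180,410,270);im=d["pixels"][...,::-1][c[1]:c[3],c[0]:c[2]];cv2.imwrite("pics/v_top.png",cv2.resize(im,None,fx=6.5,fy=6.5,interpolation=cv2.INTER_CUBIC))
d2=arm.get_image("scene");cv2.imwrite("pics/v_scene.png",d2["pixels"][...,::-1])
T=np.array([.4826,-.3376]);a=-.9674;ex=np.array([np.cos(a),np.sin(a)]);ey=np.array([-ex[1],ex[0]])
W=cloud(d2).reshape(-1,3);l=np.stack([(W[:,:2]-T)@ex,(W[:,:2]-T)@ey,W[:,2]],-1)
for n,lo,hi in(("insert",-.012,.05),("mate",-.06,-.02)):
    k=(abs(l[:,0])<.055)&(l[:,1]>lo)&(l[:,1]<hi)&(l[:,2]>.0105)&(l[:,2]<.022);p=l[k]
    w,v=np.linalg.eigh(np.cov(p[:,:2].T));print(n,k.sum(),p.mean(0).round(4),np.degrees(np.arctan(v[1,1]/v[0,1])),cv2.minAreaRect((p[:,:2]*1000).astype(np.float32)))
```

```text
t 30.4 p [0.5405 0.1268 0.1488] rpy [-90.19  -0.16  34.86] F [-0.4 -0.6  0.2] open 0.0428 q6 [ 0.18 -0.43]
(0.55, 0.2, 0.15) turn [0.02 0.04 0.02] shift [ 1.99 -0.05  2.19]
insert 174 [-0.0066  0.0166  0.016 ] -1.6261535978183288 ((-5.792741775512695, 19.707237243652344), (49.37857437133789, 31.088336944580078), 1.6546680927276611)
mate 188 [-0.0089 -0.047   0.0161] 0.9045886255403953 ((-8.742311477661133, -44.035743713378906), (30.549230575561523, 49.924049377441406), 89.59981536865234)
```

View pics/v_top.png

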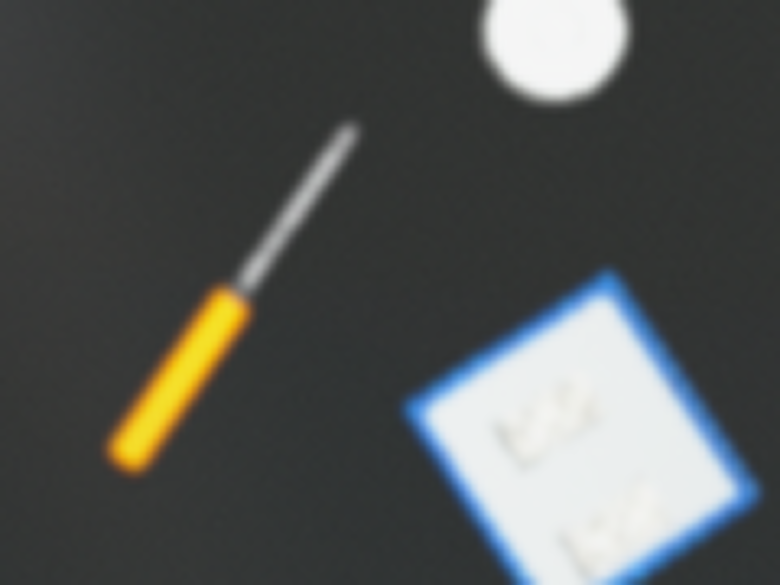

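View pics/v_scene.png

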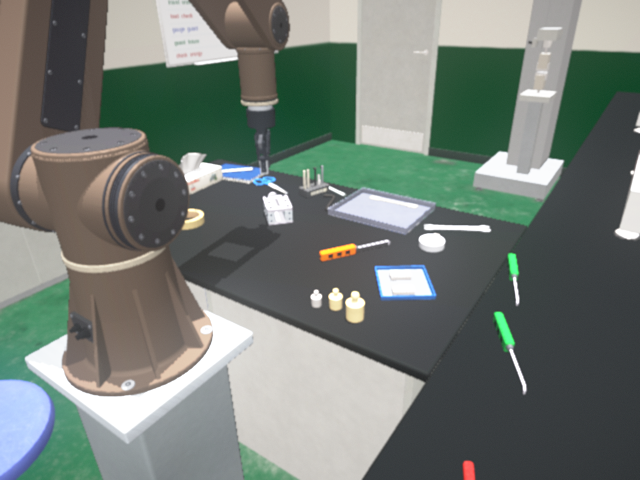

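The insert sits in the tray at about (-6, +18) mm, flat and within 3° of parallel to its mate. The pick is on the worktop and the arm is clear, so I'm handing in.

```bash
python3 -c "
from workcell import arm
print(arm.sign_off())"
```

```text
the job is handed in; nothing more can be done
None
```

The job is done and handed in at about 30.5 s. I hooked the insert out of the grip, laid the pick back on the worktop near where it started, and set the insert teeth up in the blue tray beside its mate.

**Final camera checks:**
- **Insert:** it lies flat on the tray floor, with its middle at about x = -6 mm, y = +18 mm in the tray's frame. It is within about 3° of parallel to the mate, and the two middles are level within about 3 mm lengthwise.
- **Mate:** it measures the same position as before the move, to within a millimetre.
- **Pick:** it lies flat on the worktop, well clear of the grip.
- **Other objects:** the striker, tape roll and weights look unmoved by eye; I did not measure them. The arm ended clear of everything.

**What disagreed along the way:**
- **TCP height:** the camera depth put the real fingertips about 36 mm above the reported TCP. My first attempt at the pick therefore closed on air above the handle and moved nothing. I used the corrected height from then on.
- **Hook behind the insert:** the gripper blocked the camera view, so I could not see the hook drop. I judged it from the known dimensions and the absence of any contact force, and the insert coming out with the hook confirmed it.
- **Insert on the worktop:** it came to rest turned about 20° from the pocket axis. I measured that in the scene camera, because the arm blocked the top view, and gripped it at that angle.

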